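Read the turned sleeves at the inspection bench

ROBOT

A 7-joint arm with a two-finger parallel gripper is mounted at the origin on the work surface. World frame = base frame: x ahead of the robot, y to its left, z up, the work surface at z = 0. Lengths are in m, angles in rad, forces in N, time in s.
With the tool pointing down it reaches from about 0.4 to 0.85 m from the base axis. Payload 10.4 kg.
Tool frame: the origin (TCP) lies at the very end of the fingers, on their centre line; the grasp point (between the pads) lies 19 mm behind it; z points along the fingers, y is the line along which they close (so a half turn about z gives the same grasp; the last joint's range is limited). The gripper opens to 85 mm and grips with 20 to 120 N. Pads are 22 mm wide; open, the fingers measure 114 mm over their backs; the gripper's body (76 mm by 85 mm) begins 54 mm behind the grasp point. The pads swing forward as they close: fully open they stand 13 mm farther back than shut.
Start: joints at [1.301, 0.332, -0.065, 1.46, 0.022, 1.35, -0.088], TCP at [0.153, -0.606, 0.231] pointing down, gripper open.
Joint ranges: [-2.6, 2.6], [-0.5, 2.12], [-1.47, 1.34], [0.16, 2.42], [-1.27, 4.41], [0.06, 2.06], [-2.6, 2.6]. Speed limits (rad/s): [2.22, 2.22, 2.79, 2.79, 3.14, 3.14, 3.14].

INTERFACE

Orientations are given as a unit quaternion [x, y, z, w].
In Python, from workcell import * gives the robot as it stands. The module is installed in compiled form; this text tells all that it offers.
- The arm moves only by the tool carry_out, never from a script. Its argument "motion" is a list of rows, each an object with "xyz": the shift along the tool's x, y, z in m, a list of three; "angular": the turn, a rotation vector about the tool's x, y, z in degrees, a list of three. A call has 1 to 12 rows; each row is the pose to reach, as a shift and turn from the pose commanded when the call began, along the tool's axes at that moment; what a row does not reach only later rows make up. A row lasts 1/10 s, in which the tool goes at most 50 mm and 8.59 degrees, less where a joint would pass 70% of its speed; a pose out of reach is approached as far as the arm can. A call with a gripper value outside its range is refused whole. "hand" is the opening, from 0 (shut) to 1 (fully open), set as the call begins (left out, the last holds). The fingers move at their own pace and stop on an object; "grip_force" is the grip in N (left out, the last holds). Time passes only in rows, so rows that repeat a pose let the fingers close. It gives the time, the measured TCP pose, the force, the opening and the grip force at its end, in the units of the state.
- get_obs(): the state, without advancing time (a new reading comes with each control period).
- camera(name): name is "side" or "top"; returns a dict with "img" (480x640x3 uint8, red, green, blue), "fx", "fy", "cx", "cy" (pixels), "extrinsics" (4x4, takes a point from camera to world coordinates). Camera axes: x right, y up, looking along -z (the intrinsics and any distortion apply to the point x, -y, -z); pixel columns grow to the right and rows downward; lengths in m; the calibration is good to about 2 mm. A picture is of the moment at which its call begins. There is no depth.
- hand_in(): hands the job in; it is judged then, once.
The state is a dict: "clock": time; "joint_pos": joint angles; "joint_velocities": joint speeds; "tau": joint torques, N m; "position": TCP position; "ee_rot": TCP orientation; "ft_force": force on the tool from outside, world axes, zero at the start; "torque": the same for the moment, N m; "grip_width": opening from 0.0 (shut) to 1.0 (fully open); "grasp_force": force on a finger pad.
Only numpy, scipy, OpenCV 4.12 (cv2) and the standard library are available. Lean on these libraries where they do the work, as an engineer would, in place of code of your own. Each camera call takes 0.05 s, during which the arm holds its last target. There are 200 camera calls.

TASK

Two reading passes: swing the magnifier lamp by its orange knob to over the yellow parking ring, stand every sleeve upright and centred on a white spot of its own with its blue mark turned squarely to the reader bar, swing the lamp back to over the red cross and press the green start button right down. Then park the lamp over the ring again, turn every sleeve so that its yellow mark squarely faces the reader bar instead, swing the lamp back over the red cross and press the button right down again. Leave the lamp and the sleeves so, and do not shift the other things on the bench.

Things in the scene. Friction and masses are not known exactly. Their poses are not given: they have to be found in the camera images.
- station: Fixed reading station on an 8 mm plate (300 x 440). Origin on the bench under the middle of the row of 4 white spots; x points from the row square to the blue reader bar, y along the row, z up. Reader bar: front face (red windows) at x = 75 mm, 50 deep, 320 long, top 61 mm above the bench. Lamp post 26 mm thick, foot 70 mm, at x = 170, y = 170 mm.
- cross (a point): Middle of the red cross in the middle of the row of spots, on the plate's top (8 mm above the bench).
- park (a point): Middle of the yellow parking ring (90 mm wide) painted on the bench beside the plate, 325 mm to the +y side of the cross.
- lamp (a joint): Swing of the magnifier lamp about its upright post, rad: 0 with the lens over the red cross, growing to about 1.48 with the lens over the yellow parking ring (clockwise seen from above); limits -0.5 and 2.0. The joint is stiff (about 0.6 N m, so 4 to 5 N at the knob) and stays where it is left.
- lens (a point): Centre of the magnifier lens (the round white lamp head, 136 mm over its rim, about 180 to 202 mm above the bench), 240 mm from the post's axis.
- lamp_grip (a point): Middle of the upright orange knob on top of the lamp arm, 155 mm from the post's axis: a cylinder 22 mm across, 200 to 244 mm above the bench (this point at 225 mm). The white arm below it tops out at 200 mm.
- lamp_hinge (a point): Point on the lamp's upright hinge axis at the top of the post, 180 mm above the bench; the black boss there reaches 210 mm.
- start (a joint): Travel of the green start button, m: 0 up, 0.006 fully down; springs back, about 5 N fully down.
- start_top (a point): Centre of the top of the green start button (32 mm across), on the plate beside the -y end of the reader bar. It is pressed straight down.
- spot0 (a point): Centre of white reading spot 0 (50 mm white disc, black rim) on the plate's top, 8 mm above the bench; the spots lie 80 mm apart along the row.
- sleeve0: Aluminium sleeve, an upright cylinder 48 mm across, 60 mm high, 0.15 to 0.31 kg; origin at the centre of its underside, z up, x to its blue mark, y to its yellow mark (a quarter turn anticlockwise of the blue, from above): each a patch on the side and a stripe on the top from the bore to that side. Starts on a fixed plywood board 250 x 230 mm, 12 mm thick. May be absent.
- mark0 (a point): Centre of the blue patch on the side of sleeve 0, 24 mm from its axis, 30 mm above its underside.
- spot1 (a point): Centre of white reading spot 1 (50 mm white disc, black rim) on the plate's top, 8 mm above the bench; the spots lie 80 mm apart along the row.
- sleeve1: Aluminium sleeve, an upright cylinder 48 mm across, 60 mm high, 0.15 to 0.31 kg; origin at the centre of its underside, z up, x to its blue mark, y to its yellow mark (a quarter turn anticlockwise of the blue, from above): each a patch on the side and a stripe on the top from the bore to that side. Starts on a fixed plywood board 250 x 230 mm, 12 mm thick. May be absent.
- mark1 (a point): Centre of the blue patch on the side of sleeve 1, 24 mm from its axis, 30 mm above its underside.
- spot2 (a point): Centre of white reading spot 2 (50 mm white disc, black rim) on the plate's top, 8 mm above the bench; the spots lie 80 mm apart along the row.
- sleeve2: Aluminium sleeve, an upright cylinder 48 mm across, 60 mm high, 0.15 to 0.31 kg; origin at the centre of its underside, z up, x to its blue mark, y to its yellow mark (a quarter turn anticlockwise of the blue, from above): each a patch on the side and a stripe on the top from the bore to that side. Starts on a fixed plywood board 250 x 230 mm, 12 mm thick. May be absent.
- mark2 (a point): Centre of the blue patch on the side of sleeve 2, 24 mm from its axis, 30 mm above its underside.
- spot3 (a point): Centre of white reading spot 3 (50 mm white disc, black rim) on the plate's top, 8 mm above the bench; the spots lie 80 mm apart along the row.
- sleeve3: Aluminium sleeve, an upright cylinder 48 mm across, 60 mm high, 0.15 to 0.31 kg; origin at the centre of its underside, z up, x to its blue mark, y to its yellow mark (a quarter turn anticlockwise of the blue, from above): each a patch on the side and a stripe on the top from the bore to that side. Starts on a fixed plywood board 250 x 230 mm, 12 mm thick. May be absent.
- mark3 (a point): Centre of the blue patch on the side of sleeve 3, 24 mm from its axis, 30 mm above its underside.
- caliper: Steel caliper, 200 mm long, 9 mm high, lying on the bench; bystander, centre of beam.
- vblock: Dark steel block 60 x 50 x 40 mm; bystander.
Things that resemble listed ones, but are neither listed nor needed, are in the scene too. Leave any pink or turquoise look-alike of the sleeve3 alone.

How it is judged:
On the way, in this order (a step that is already met when the one before it is completed fails the run):
1. for the blue pass, the lamp is swung so that its lens is over the parking ring (horizontal distance between lens and park below 0.04 m), for 0.2 s.
2. every sleeve stands released on a spot, its blue mark to the reader bar (((horizontal distance between sleeve0 and spot0 below 0.014 m and x of mark0 in the frame of spot0 above 0 m) or (horizontal distance between sleeve0 and spot1 below 0.014 m and x of mark0 in the frame of spot1 above 0 m) or (horizontal distance between sleeve0 and spot2 below 0.014 m and x of mark0 in the frame of spot2 above 0 m) or (horizontal distance between sleeve0 and spot3 below 0.014 m and x of mark0 in the frame of spot3 above 0 m)) and angle between the x axis of each of sleeve0, sleeve1, sleeve2, sleeve3 and the x axis of station, either way round below 0.3 rad and z of each of sleeve0, sleeve1, sleeve2, sleeve3 in the frame of station below 0.012 m and angle between each of sleeve0, sleeve1, sleeve2, sleeve3's own z axis and vertical below 0.1 rad and linear speed of each of sleeve0, sleeve1, sleeve2, sleeve3 below 0.02 m/s and ((horizontal distance between sleeve1 and spot0 below 0.014 m and x of mark1 in the frame of spot0 above 0 m) or (horizontal distance between sleeve1 and spot1 below 0.014 m and x of mark1 in the frame of spot1 above 0 m) or (horizontal distance between sleeve1 and spot2 below 0.014 m and x of mark1 in the frame of spot2 above 0 m) or (horizontal distance between sleeve1 and spot3 below 0.014 m and x of mark1 in the frame of spot3 above 0 m)) and ((horizontal distance between sleeve2 and spot0 below 0.014 m and x of mark2 in the frame of spot0 above 0 m) or (horizontal distance between sleeve2 and spot1 below 0.014 m and x of mark2 in the frame of spot1 above 0 m) or (horizontal distance between sleeve2 and spot2 below 0.014 m and x of mark2 in the frame of spot2 above 0 m) or (horizontal distance between sleeve2 and spot3 below 0.014 m and x of mark2 in the frame of spot3 above 0 m)) and ((horizontal distance between sleeve3 and spot0 below 0.014 m and x of mark3 in the frame of spot0 above 0 m) or (horizontal distance between sleeve3 and spot1 below 0.014 m and x of mark3 in the frame of spot1 above 0 m) or (horizontal distance between sleeve3 and spot2 below 0.014 m and x of mark3 in the frame of spot2 above 0 m) or (horizontal distance between sleeve3 and spot3 below 0.014 m and x of mark3 in the frame of spot3 above 0 m)) and contact force between each of sleeve0, sleeve1, sleeve2, sleeve3 and the fingers below 0.1 N), for 0.2 s.
3. the lamp is swung back so that its lens is over the red cross (horizontal distance between lens and cross below 0.03 m), for 0.2 s.
4. the start button is pressed down for the blue pass (value of joint start above 0.0045 m), for 0.02 s.
5. for the yellow pass, the lamp is swung so that its lens is over the parking ring (horizontal distance between lens and park below 0.04 m), for 0.2 s.
6. every sleeve stands released on a spot, its yellow mark to the reader bar (((horizontal distance between sleeve0 and spot0 below 0.014 m and y of mark0 in the frame of spot0 below 0 m) or (horizontal distance between sleeve0 and spot1 below 0.014 m and y of mark0 in the frame of spot1 below 0 m) or (horizontal distance between sleeve0 and spot2 below 0.014 m and y of mark0 in the frame of spot2 below 0 m) or (horizontal distance between sleeve0 and spot3 below 0.014 m and y of mark0 in the frame of spot3 below 0 m)) and angle between the y axis of each of sleeve0, sleeve1, sleeve2, sleeve3 and the x axis of station, either way round below 0.3 rad and z of each of sleeve0, sleeve1, sleeve2, sleeve3 in the frame of station below 0.012 m and angle between each of sleeve0, sleeve1, sleeve2, sleeve3's own z axis and vertical below 0.1 rad and linear speed of each of sleeve0, sleeve1, sleeve2, sleeve3 below 0.02 m/s and ((horizontal distance between sleeve1 and spot0 below 0.014 m and y of mark1 in the frame of spot0 below 0 m) or (horizontal distance between sleeve1 and spot1 below 0.014 m and y of mark1 in the frame of spot1 below 0 m) or (horizontal distance between sleeve1 and spot2 below 0.014 m and y of mark1 in the frame of spot2 below 0 m) or (horizontal distance between sleeve1 and spot3 below 0.014 m and y of mark1 in the frame of spot3 below 0 m)) and ((horizontal distance between sleeve2 and spot0 below 0.014 m and y of mark2 in the frame of spot0 below 0 m) or (horizontal distance between sleeve2 and spot1 below 0.014 m and y of mark2 in the frame of spot1 below 0 m) or (horizontal distance between sleeve2 and spot2 below 0.014 m and y of mark2 in the frame of spot2 below 0 m) or (horizontal distance between sleeve2 and spot3 below 0.014 m and y of mark2 in the frame of spot3 below 0 m)) and ((horizontal distance between sleeve3 and spot0 below 0.014 m and y of mark3 in the frame of spot0 below 0 m) or (horizontal distance between sleeve3 and spot1 below 0.014 m and y of mark3 in the frame of spot1 below 0 m) or (horizontal distance between sleeve3 and spot2 below 0.014 m and y of mark3 in the frame of spot2 below 0 m) or (horizontal distance between sleeve3 and spot3 below 0.014 m and y of mark3 in the frame of spot3 below 0 m)) and contact force between each of sleeve0, sleeve1, sleeve2, sleeve3 and the fingers below 0.1 N), for 0.2 s.
7. the lamp is swung back so that its lens is over the red cross (horizontal distance between lens and cross below 0.03 m), for 0.2 s.
8. the start button is pressed down for the yellow pass (value of joint start above 0.0045 m), for 0.02 s.
At the end, for the whole second after the job is handed in: After both passes each sleeve present stands at rest, upright, within 14 mm of a spot's centre, its yellow mark facing the reader within 0.3 rad; the lens is within 30 mm of straight above the cross (when parked: within 40 mm of the ring's middle) and the button is up (((horizontal distance between sleeve0 and spot0 below 0.014 m and y of mark0 in the frame of spot0 below 0 m) or (horizontal distance between sleeve0 and spot1 below 0.014 m and y of mark0 in the frame of spot1 below 0 m) or (horizontal distance between sleeve0 and spot2 below 0.014 m and y of mark0 in the frame of spot2 below 0 m) or (horizontal distance between sleeve0 and spot3 below 0.014 m and y of mark0 in the frame of spot3 below 0 m)) and angle between the y axis of each of sleeve0, sleeve1, sleeve2, sleeve3 and the x axis of station, either way round below 0.3 rad and z of each of sleeve0, sleeve1, sleeve2, sleeve3 in the frame of station below 0.012 m and angle between each of sleeve0, sleeve1, sleeve2, sleeve3's own z axis and vertical below 0.1 rad and linear speed of each of sleeve0, sleeve1, sleeve2, sleeve3 below 0.02 m/s and ((horizontal distance between sleeve1 and spot0 below 0.014 m and y of mark1 in the frame of spot0 below 0 m) or (horizontal distance between sleeve1 and spot1 below 0.014 m and y of mark1 in the frame of spot1 below 0 m) or (horizontal distance between sleeve1 and spot2 below 0.014 m and y of mark1 in the frame of spot2 below 0 m) or (horizontal distance between sleeve1 and spot3 below 0.014 m and y of mark1 in the frame of spot3 below 0 m)) and ((horizontal distance between sleeve2 and spot0 below 0.014 m and y of mark2 in the frame of spot0 below 0 m) or (horizontal distance between sleeve2 and spot1 below 0.014 m and y of mark2 in the frame of spot1 below 0 m) or (horizontal distance between sleeve2 and spot2 below 0.014 m and y of mark2 in the frame of spot2 below 0 m) or (horizontal distance between sleeve2 and spot3 below 0.014 m and y of mark2 in the frame of spot3 below 0 m)) and ((horizontal distance between sleeve3 and spot0 below 0.014 m and y of mark3 in the frame of spot0 below 0 m) or (horizontal distance between sleeve3 and spot1 below 0.014 m and y of mark3 in the frame of spot1 below 0 m) or (horizontal distance between sleeve3 and spot2 below 0.014 m and y of mark3 in the frame of spot2 below 0 m) or (horizontal distance between sleeve3 and spot3 below 0.014 m and y of mark3 in the frame of spot3 below 0 m)) and horizontal distance between lens and cross below 0.03 m and value of joint start below 0.002 m); the robot touches nothing.
It fails at once if a bystander (caliper, steel block) is shifted by more than 40 mm (distance of any of caliper, vblock from where it was at the start of the episode above 0.04 m).
Of sleeve0, sleeve1, sleeve2, sleeve3 only 2 to 3 are there at a start; the rules pass over those that are not, and their reading is None.
At some moment in a run one of sleeve0, sleeve1, sleeve2, sleeve3 may be knocked a few centimetres aside while the robot is not near it.
It also fails if it takes over 210 s, if anything falls off the work surface, if the arm or the gripper's body presses on something with over 40 N, if the wrist force passes 120 N, or if a joint passes its speed limit or range.

## Working session

There is one attempt and no reset: what is moved stays moved. The work goes in short steps, Python scripts to look and compute and a tool call to move; the robot and the scene stay as the last step left them, time stands still between calls to the robot, and variables do not carry over. Pictures are saved under pics/ and viewed, at most 14 in all, crops included, and the job is handed in when it is done.

Besides the shell and the picture viewer there is one more tool, called after "Emit:" by a JSON object that holds its "method" and its "body". carry_out: Moves the arm, as the interface text tells. Its arguments: {"type":"object","properties":{"motion":{"type":"array"},"hand":{"type":"number"},"grip_force":{"type":"number"}},"required":["motion"]}

```bash
mkdir -p pics
cat > h.py <<'E'
from workcell import *
import numpy as np, cv2
from scipy.spatial.transform import Rotation as R
def shot(name,f):
    c=camera(name); cv2.imwrite(f'pics/{f}.png',c['img'][:,:,::-1]); 
    import pickle; pickle.dump(c,open(f'pics/{f}.pkl','wb')); return c
def ray(c,u,v,z):
    E=np.array(c['extrinsics']); d=E[:3,:3]@np.array([(u-c['cx'])/c['fx'],-(v-c['cy'])/c['fy'],-1]); o=E[:3,3]
    return o+d*(z-o[2])/d[2]
def proj(c,p):
    E=np.array(c['extrinsics']); q=E[:3,:3].T@(np.array(p)-E[:3,3]); return c['cx']+c['fx']*q[0]/-q[2], c['cy']-c['fy']*q[1]/-q[2]
E
python3 - <<'E'
from h import *
for n in('top','side'):
    c=shot(n,n+'0'); print({k:np.round(v,3).tolist() for k,v in c.items() if k!='img'}, c.keys())
print(get_obs())
E
```

```text
{'fx': 584.649, 'fy': 584.649, 'cx': 329.546, 'cy': 236.187, 'extrinsics': [[0.015, 0.995, -0.096, 0.332], [-1.0, 0.014, -0.004, -0.063], [-0.003, 0.096, 0.995, 1.709], [0.0, 0.0, 0.0, 1.0]]} dict_keys(['img', 'fx', 'fy', 'cx', 'cy', 'extrinsics'])
{'fx': 467.514, 'fy': 467.514, 'cx': 320.671, 'cy': 238.113, 'extrinsics': [[-0.666, 0.534, -0.521, -0.099], [-0.746, -0.457, 0.484, 0.509], [0.021, 0.711, 0.703, 0.965], [0.0, 0.0, 0.0, 1.0]]} dict_keys(['img', 'fx', 'fy', 'cx', 'cy', 'extrinsics'])
{'clock': 0.1, 'joint_pos': array([ 1.30136993,  0.3328113 , -0.06470155,  1.46083913,  0.02160714,
        1.34991035, -0.08849522]), 'joint_velocities': array([ 0.00031708, -0.00191667,  0.00033587, -0.00308272,  0.00018192,
       -0.00107442,  0.00022767]), 'tau': array([ 1.13918402e-03, -6.26746345e+01,  4.90437343e-02, -3.92436576e+01,
        1.62990333e-02,  6.97316282e-03, -8.68074790e-05]), 'position': array([ 0.15261957, -0.60573741,  0.23060255]), 'ee_rot': array([ 9.92392411e-01,  1.23113352e-01, -1.09839440e-04, -6.26658963e-04]), 'ft_force': array([-0.47571458, -0.51420985, -1.05353919]), 'torque': array([-0.03518145, -0.04602722, -0.01200785]), 'grasp_force': 0.0, 'grip_width': 0.9982047424198712}
```

View pics/top0.png

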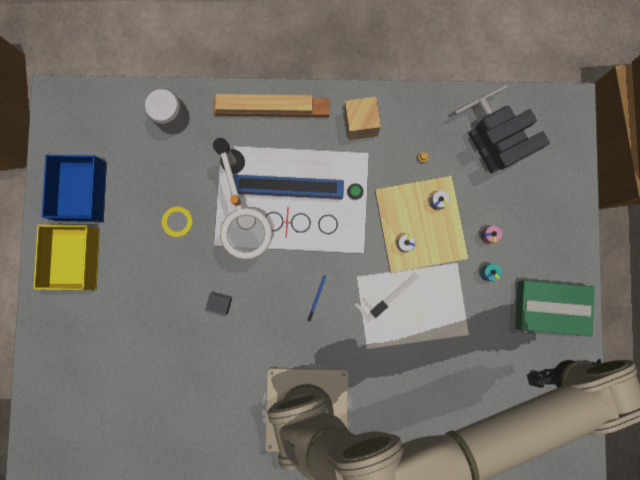

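View pics/side0.png

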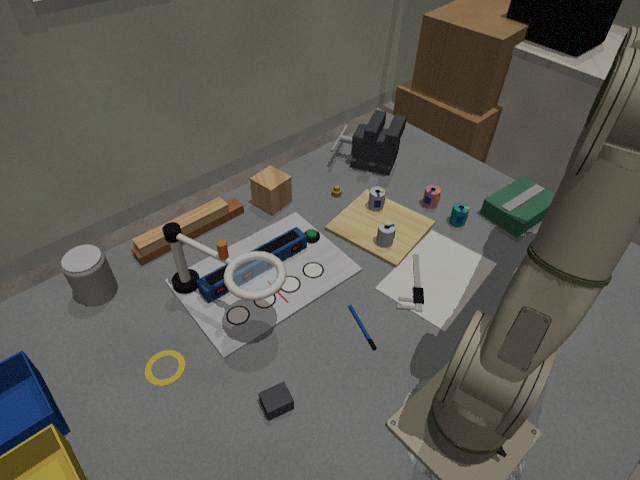

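The top view shows the lamp head at (246,232), knob at (235,200), post at about (222,150), ring at (177,221), visible spots at (274,221), (300,223) and (328,224), and the button at (355,191). Two aluminium sleeves stand on the plywood at (440,200) and (407,243). Things that could be mistaken for them or for the knob are the pink (492,234) and turquoise (492,272) look-alikes, the grey can (162,107), and the orange item (423,157), which resembles the knob. I choose the two grey-white ones on the board and will check them in a crop.

```bash
cat > m.py <<'E'
from h import *
import pickle
c=pickle.load(open('pics/top0.pkl','rb')); im=c['img']; hsv=cv2.cvtColor(im,cv2.COLOR_RGB2HSV)
def blobs(lo,hi,box,mn=8,h=hsv):
    m=cv2.inRange(h,np.array(lo),np.array(hi)); k=np.zeros_like(m); x0,y0,x1,y1=box; k[y0:y1,x0:x1]=m[y0:y1,x0:x1]
    n,l,s,ce=cv2.connectedComponentsWithStats(k); return [(s[i,4],ce[i].round(2),s[i,:4].tolist()) for i in range(1,n) if s[i,4]>=mn]
if __name__=='__main__':
    print('ring',blobs((20,100,100),(35,255,255),(150,190,205,250)))
    print('btn',blobs((40,60,30),(90,255,255),(340,175,375,205)))
    print('knob',blobs((5,130,100),(20,255,255),(225,190,248,212)))
    print('cross',blobs((0,100,80),(6,255,255),(270,200,310,240),3),blobs((172,100,80),(180,255,255),(270,200,310,240),3))
    print('spotrim')
    g=cv2.cvtColor(im,cv2.COLOR_RGB2GRAY)
    m=(g<110).astype(np.uint8)*255; k=np.zeros_like(m); k[208:240,262:345]=m[208:240,262:345]
    cs,_=cv2.findContours(k,cv2.RETR_EXTERNAL,cv2.CHAIN_APPROX_NONE)
    for q in cs:
        if len(q)>25:
            e=cv2.fitEllipse(q); print(np.round(e[0],2),np.round(e[1],1), ray(c,*e[0],.008).round(4))
    print('bar',[cv2.minAreaRect(q) for q in cv2.findContours(cv2.inRange(hsv[170:205,232:348],np.array((100,80,30)),np.array((125,255,255))),0,2)[0] if len(q)>20])
    print(ray(c,176.8,221.5,0), ray(c,355,190,.03))
    b=im[165:265,375:475]; cv2.imwrite('pics/crop0.png',np.hstack([cv2.resize(b,(400,400),interpolation=cv2.INTER_CUBIC),cv2.resize(im[165:265,210:310],(400,400),interpolation=cv2.INTER_CUBIC)])[:,:,::-1])
E
python3 m.py
```

```text
ring [(np.int32(416), array([176.55, 221.22]), [162, 206, 30, 31])]
btn [(np.int32(99), array([355.05, 190.36]), [350, 185, 11, 12])]
knob [(np.int32(55), array([234.31, 199.38]), [230, 196, 9, 8])]
cross [(np.int32(36), array([286.64, 222.14]), [286, 208, 4, 29])] []
spotrim
[299.74 222.77] [17.3 17.9] [0.5339 0.032  0.008 ]
[272.67 221.36] [18.5 19.6] [0.537  0.1114 0.008 ]
bar [((56.1524543762207, 15.77704906463623), (109.26666259765625, 17.20815658569336), 2.935673952102661)]
[0.53347893 0.39474043 0.        ] [ 0.6294991  -0.12798741  0.03      ]
```

View pics/crop0.png

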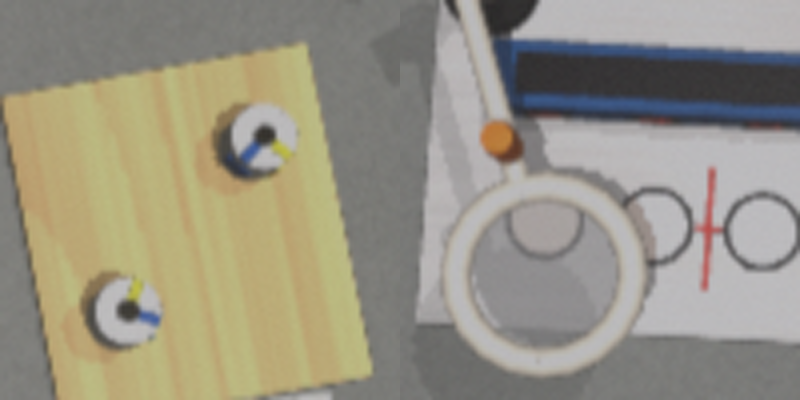

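The crop confirms both are bare aluminium sleeves with a blue and a yellow stripe, with bores at about (441,198.7) and (407,242.5) in the full picture. Now the numbers.

```bash
cat > st.py <<'E'
from m import *
g=cv2.cvtColor(im,cv2.COLOR_RGB2GRAY)
ring=ray(c,176.55,221.22,0); cross=ray(c,287,222.14,.008)
d=ring-cross; print('cross',cross.round(4),'ring',ring.round(4),'dist',np.hypot(*d[:2]).round(4),'yaw ring',np.degrees(np.arctan2(-d[0],d[1])))
q=max(cv2.findContours(cv2.inRange(hsv[170:205,232:348],np.array((100,80,30)),np.array((125,255,255))),0,2)[0],key=len)
r=cv2.minAreaRect(q); bp=np.array([ray(c,*(p+[232,170]),.061)[:2] for p in cv2.boxPoints(r)]); print('bar corners',bp.round(3).tolist(),'mid',bp.mean(0).round(4))
e=max([bp[i]-bp[i-1] for i in range(4)],key=np.linalg.norm); print('bar yaw',np.degrees(np.arctan(-e[0]/e[1])))
yaw=float(np.arctan2(-d[0],d[1]))
def S(p): x,y,z=p; return np.array([cross[0]+np.cos(yaw)*x-np.sin(yaw)*y, cross[1]+np.sin(yaw)*x+np.cos(yaw)*y, z])
for n,p in dict(hinge=(.17,.17,.21),spA=(0,.12,.008),spB=(0,.04,.008),spC=(0,-.04,.008),spD=(0,-.12,.008),barmid=(.1,0,.061)).items(): print(n,S(p).round(4),'px',np.round(proj(c,S(p)),1))
k=ray(c,234.31,199.38,.244); H=S((.17,.17,0)); print('knob',k.round(4),'r',np.hypot(*(k-H)[:2]),'btn z .03',ray(c,355.05,190.36,.03).round(4))
l=ray(c,246,232,.2); print('lens',l.round(4), np.hypot(*(l-H)[:2]))
a=lambda v:np.degrees(np.arctan2(v[1],v[0]))
print('ang knob',a(k-H),'lens',a(l-H),'cross',a(cross-H),'ring',a(ring-H))
if __name__=='__main__':
  for x0,y0,x1,y1 in((428,188,452,212),(395,231,419,255)):
    s=hsv[y0:y1,x0:x1]; 
    tops=((s[...,1]<60)&(s[...,2]>140)).astype(np.uint8); 
    def cen(lo,hi):
        mm=cv2.inRange(s,np.array(lo),np.array(hi)); v,u=np.nonzero(mm); return (u.mean()+x0,v.mean()+y0,len(u)) if len(u) else None
    bl=cen((105,120,60),(125,255,255)); v,u=np.nonzero(g[y0+7:y1-7,x0+7:x1-7]<75); b=(u.mean()+x0+7,v.mean()+y0+7)
    e=cv2.fitEllipse(max(cv2.findContours(tops,0,1)[0],key=len)); 
    print('bore',b,len(u),ray(c,*b,.068).round(4),'ell',e[0][0]+x0,e[0][1]+y0,np.round(e[1],1),'blue',bl)
    P=ray(c,*b,.072)
    if bl: print('blue ang',a(ray(c,*bl[:2],.072)-P))
E
python3 st.py
```

```text
cross [0.5353 0.0694 0.008 ] ring [0.5343 0.3955 0.    ] dist 0.3261 yaw ring 0.1679944972228507
bar corners [[0.615, 0.221], [0.664, 0.22], [0.653, -0.093], [0.603, -0.091]] mid [0.6336 0.0643]
bar yaw -2.172908472828251
hinge [0.7048 0.2399 0.21  ] px [217.4 147.6]
spA [0.5349 0.1894 0.008 ] px [246.1 221.7]
spB [0.5351 0.1094 0.008 ] px [273.4 222. ]
spC [0.5354 0.0294 0.008 ] px [300.6 222.3]
spD [ 0.5356 -0.0506  0.008 ] px [327.9 222.6]
barmid [0.6353 0.0697 0.061 ] px [286.3 185.2]
knob [0.5632 0.1857 0.244 ] r 0.15152558868976387 btn z .03 [ 0.6284 -0.1281  0.03  ]
lens [0.485  0.1603 0.2   ] 0.23368645152611997
ang knob -159.06762546717007 lens -160.08572034003575 cross -134.83200550277715 ring 137.60336605310306
bore (np.float64(440.5), np.float64(198.5)) 14 [ 0.6018 -0.3692  0.068 ] ell 440.66991329193115 197.45929622650146 [13.3 15.7] blue (np.float64(437.0), np.float64(202.5), 6)
blue ang 139.37295539300578
bore (np.float64(406.53846153846155), np.float64(242.15384615384616)) 13 [ 0.4762 -0.2732  0.068 ] ell 406.18408393859863 242.77593421936035 [13.9 16.4] blue (np.float64(412.0), np.float64(244.0), 3)
blue ang -107.99716459748502
```

The geometry agrees. The bar and spots give a station yaw of about -2.2°, and that yaw also predicts the ring's position (lens at 1.48 rad lands at station (-14, 324)). With it, knob radius is 0.156 and lens radius 0.238, as they should be. Planning the lamp moves.

```bash
cat > p.py <<'E'
from h import *
yaw=np.radians(-2.2); CR=np.array([.5353,.0694])
def S(x,y): return CR+np.array([np.cos(yaw)*x-np.sin(yaw)*y,np.sin(yaw)*x+np.cos(yaw)*y])
H=S(.17,.17)
def rot(phi): return R.from_euler('z',phi,degrees=True)*R.from_quat([1,0,0,0])
def knob(a): return H+.155*np.array([np.cos(np.radians(a)),np.sin(np.radians(a))])
def chain(T,cur=None):
    o=get_obs(); p,r=o['position'],R.from_quat(o['ee_rot'])
    x=r.as_matrix()[:,0]; print('t',round(o['clock'],2),'tcp',p.round(4),'phi',np.degrees(np.arctan2(x[1],x[0])).round(2),'j7',o['joint_pos'][6].round(2),'grip',round(o['grip_width'],3),round(o['grasp_force'],1),'F',o['ft_force'].round(1))
    for x,y,z,phi in T:
        rt=rot(phi); q=np.array([x,y,z]); print('xyz',(r.inv().apply(q-p)*1e4).round().astype(int)/1e4,'ang',(r.inv()*rt).as_rotvec(degrees=True).round(1)); p,r=q,rt
def arc(a0,a1,n,z): # rows in one call, tool x at radial angle
    r=rot(a0); p=np.r_[knob(a0),z]
    for a in np.linspace(a0,a1,n+1)[1:]: print('xyz',r.inv().apply(np.r_[knob(a),z]-p).round(4).tolist(),'ang z',round(a0-a,1))
E
python3 - <<'E'
from p import *
print(S(0,.04),S(0,-.12),H,knob(197.5))
k=[.564,.186]
chain([(.45,-.3,.34,105),(*k,.34,197.5),(*k,.207,197.5)])
arc(197.5,137.3,8,.207)
E
```

```text
[0.53683551 0.10937052] [ 0.53069346 -0.05051155] [0.71170062 0.23274877] [0.5638745  0.18613937]
t 0.1 tcp [ 0.1526 -0.6057  0.2306] phi 14.14 j7 -0.09 grip 0.998 0.0 F [-0.5 -0.5 -1.1]
xyz [ 0.3631 -0.2239 -0.1091] ang [ -0.1  -0.1 -90.9]
xyz [0.4399 0.2359 0.    ] ang [  0.    0.  -92.5]
xyz [0.    0.    0.133] ang [0. 0. 0.]
xyz [-0.0013, 0.0203, 0.0] ang z 7.5
xyz [-0.0053, 0.0402, 0.0] ang z 15.1
xyz [-0.0119, 0.0595, 0.0] ang z 22.6
xyz [-0.0209, 0.0777, 0.0] ang z 30.1
xyz [-0.0322, 0.0946, 0.0] ang z 37.6
xyz [-0.0457, 0.1099, 0.0] ang z 45.1
xyz [-0.061, 0.1233, 0.0] ang z 52.7
xyz [-0.078, 0.1345, 0.0] ang z 60.2
```

Emit:
{"method": "carry_out", "body": {"motion": [{"xyz": [0.363, -0.224, -0.109], "angular": [0, 0, -91]}, {"xyz": [0.363, -0.224, -0.109], "angular": [0, 0, -91]}, {"xyz": [0.363, -0.224, -0.109], "angular": [0, 0, -91]}, {"xyz": [0.363, -0.224, -0.109], "angular": [0, 0, -91]}, {"xyz": [0.363, -0.224, -0.109], "angular": [0, 0, -91]}, {"xyz": [0.363, -0.224, -0.109], "angular": [0, 0, -91]}, {"xyz": [0.363, -0.224, -0.109], "angular": [0, 0, -91]}, {"xyz": [0.363, -0.224, -0.109], "angular": [0, 0, -91]}, {"xyz": [0.363, -0.224, -0.109], "angular": [0, 0, -91]}, {"xyz": [0.363, -0.224, -0.109], "angular": [0, 0, -91]}, {"xyz": [0.363, -0.224, -0.109], "angular": [0, 0, -91]}, {"xyz": [0.363, -0.224, -0.109], "angular": [0, 0, -91]}], "hand": 1}}

```text
clock: 1.3
position: [0.45, -0.3, 0.34]
ee_rot: [0.607, 0.795, -0.0, -0.0]
ft_force: [0.1, -0.0, 1.2]
grip_width: 0.999
grasp_force: 0.0
```

Emit:
{"method": "carry_out", "body": {"motion": [{"xyz": [0.44, 0.236, 0], "angular": [0, 0, -92.5]}, {"xyz": [0.44, 0.236, 0], "angular": [0, 0, -92.5]}, {"xyz": [0.44, 0.236, 0], "angular": [0, 0, -92.5]}, {"xyz": [0.44, 0.236, 0], "angular": [0, 0, -92.5]}, {"xyz": [0.44, 0.236, 0], "angular": [0, 0, -92.5]}, {"xyz": [0.44, 0.236, 0], "angular": [0, 0, -92.5]}, {"xyz": [0.44, 0.236, 0], "angular": [0, 0, -92.5]}, {"xyz": [0.44, 0.236, 0], "angular": [0, 0, -92.5]}, {"xyz": [0.44, 0.236, 0], "angular": [0, 0, -92.5]}, {"xyz": [0.44, 0.236, 0], "angular": [0, 0, -92.5]}, {"xyz": [0.44, 0.236, 0], "angular": [0, 0, -92.5]}, {"xyz": [0.44, 0.236, 0], "angular": [0, 0, -92.5]}]}}

```text
clock: 2.5
position: [0.5625, 0.1876, 0.3395]
ee_rot: [-0.154, 0.988, 0.0, -0.001]
ft_force: [0.0, -1.1, -0.6]
grip_width: 0.996
grasp_force: 0.0
```

Run:
```python
from p import *
chain([(.564,.186,.207,197.5)])
```

```text
t 2.5 tcp [0.5625 0.1876 0.3395] phi -162.25 j7 1.28 grip 0.996 0.0 F [ 0.  -1.1 -0.6]
xyz [-0.0011 -0.0021  0.1325] ang [ 0.1 -0.1  0.2]
```

Emit:
{"method": "carry_out", "body": {"motion": [{"xyz": [0, 0, 0.045], "angular": [0, 0, 0]}, {"xyz": [0, 0, 0.09], "angular": [0, 0, 0]}, {"xyz": [-0.001, -0.001, 0.115], "angular": [0, 0, 0]}, {"xyz": [-0.001, -0.001, 0.132], "angular": [0, 0, 0]}, {"xyz": [-0.001, -0.001, 0.132], "angular": [0, 0, 0]}, {"xyz": [-0.001, -0.001, 0.132], "angular": [0, 0, 0]}]}}

```text
clock: 3.1
position: [0.5646, 0.1842, 0.209]
ee_rot: [-0.151, 0.989, -0.0, 0.0]
ft_force: [-0.3, -0.4, 0.2]
grip_width: 1.001
grasp_force: 0.0
```

Emit:
{"method": "carry_out", "body": {"motion": [{"xyz": [0, 0, 0], "angular": [0, 0, 0]}, {"xyz": [0, 0, 0], "angular": [0, 0, 0]}, {"xyz": [0, 0, 0], "angular": [0, 0, 0]}, {"xyz": [0, 0, 0], "angular": [0, 0, 0]}, {"xyz": [0, 0, 0], "angular": [0, 0, 0]}, {"xyz": [0, 0, 0], "angular": [0, 0, 0]}], "hand": 0, "grip_force": 30}}

```text
clock: 3.7
position: [0.5642, 0.1856, 0.2086]
ee_rot: [-0.153, 0.988, -0.0, 0.0]
ft_force: [-0.6, -2.1, 4.0]
grip_width: 0.251
grasp_force: 29.2
```

Emit:
{"method": "carry_out", "body": {"motion": [{"xyz": [-0.0013, 0.0203, 0], "angular": [0, 0, 7.5]}, {"xyz": [-0.0053, 0.0402, 0], "angular": [0, 0, 15.1]}, {"xyz": [-0.0119, 0.0595, 0], "angular": [0, 0, 22.6]}, {"xyz": [-0.0209, 0.0777, 0], "angular": [0, 0, 30.1]}, {"xyz": [-0.0322, 0.0946, 0], "angular": [0, 0, 37.6]}, {"xyz": [-0.0457, 0.1099, 0], "angular": [0, 0, 45.1]}, {"xyz": [-0.061, 0.1233, 0], "angular": [0, 0, 52.7]}, {"xyz": [-0.078, 0.1345, 0], "angular": [0, 0, 60.2]}, {"xyz": [-0.078, 0.1345, 0], "angular": [0, 0, 60.2]}, {"xyz": [-0.078, 0.1345, 0], "angular": [0, 0, 60.2]}]}}

```text
clock: 4.7
position: [0.5985, 0.3379, 0.2087]
ee_rot: [0.363, 0.932, 0.001, 0.001]
ft_force: [3.5, 0.7, 3.2]
grip_width: 0.247
grasp_force: 30.5
```

Emit:
{"method": "carry_out", "body": {"motion": [{"xyz": [0, 0, 0], "angular": [0, 0, 0]}, {"xyz": [0, 0, 0], "angular": [0, 0, 0]}, {"xyz": [0, 0, 0], "angular": [0, 0, 0]}, {"xyz": [0, 0, 0], "angular": [0, 0, 0]}, {"xyz": [0, 0, -0.04], "angular": [0, 0, 0]}, {"xyz": [0, 0, -0.08], "angular": [0, 0, 0]}, {"xyz": [0, 0, -0.12], "angular": [0, 0, 0]}], "hand": 1}}

```text
clock: 5.4
position: [0.5974, 0.337, 0.3297]
ee_rot: [0.363, 0.932, -0.0, -0.0]
ft_force: [1.4, 0.8, -0.4]
grip_width: 1.0
grasp_force: 0.0
```

Run:
```python
from p import *
c=shot('top','top1')
```

```text
(no output)
```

View pics/top1.png

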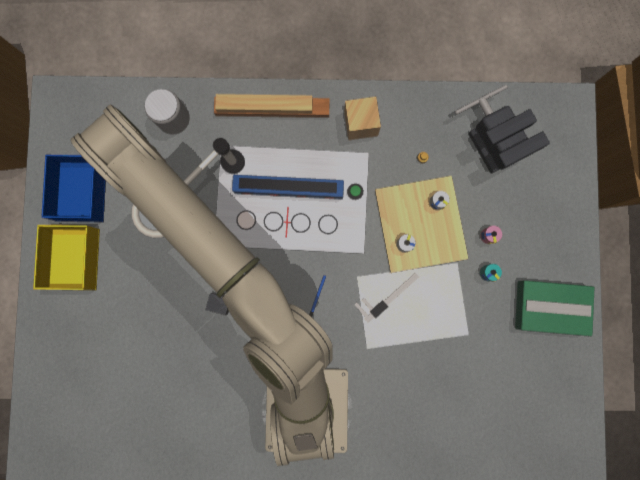

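The lamp is parked: from the TCP the knob angle is 137.2°, and the lens shows at about (160,212) next to the ring, partly behind the forearm. Now sleeve A at (440,199) goes to the spot at (328,224).

Run:
```python
from p import *
chain([(.602,-.369,.30,139.4),(.602,-.369,.035,139.4),(.602,-.369,.16,139.4),(*S(0,-.12),.16,68.5),(*S(0,-.12),.16,-2.2),(*S(0,-.12),.032,-2.2)])
```

```text
t 5.45 tcp [0.5982 0.3381 0.3373] phi 137.42 j7 0.06 grip 0.999 0.0 F [-0.3 -0.4  4.5]
xyz [-0.4812 -0.5184  0.034 ] ang [ 0.5  0.1 -2. ]
xyz [0.    0.    0.265] ang [0. 0. 0.]
xyz [ 0.     0.    -0.125] ang [0. 0. 0.]
xyz [0.2614 0.1954 0.    ] ang [ 0.   0.  70.9]
xyz [0. 0. 0.] ang [ 0.   0.  70.7]
xyz [0.    0.    0.128] ang [0. 0. 0.]
```

Emit:
{"method": "carry_out", "body": {"motion": [{"xyz": [-0.481, -0.518, 0.034], "angular": [0, 0, -2]}, {"xyz": [-0.481, -0.518, 0.034], "angular": [0, 0, -2]}, {"xyz": [-0.481, -0.518, 0.034], "angular": [0, 0, -2]}, {"xyz": [-0.481, -0.518, 0.034], "angular": [0, 0, -2]}, {"xyz": [-0.481, -0.518, 0.034], "angular": [0, 0, -2]}, {"xyz": [-0.481, -0.518, 0.034], "angular": [0, 0, -2]}, {"xyz": [-0.481, -0.518, 0.034], "angular": [0, 0, -2]}, {"xyz": [-0.481, -0.518, 0.034], "angular": [0, 0, -2]}, {"xyz": [-0.481, -0.518, 0.034], "angular": [0, 0, -2]}, {"xyz": [-0.481, -0.518, 0.034], "angular": [0, 0, -2]}, {"xyz": [-0.481, -0.518, 0.034], "angular": [0, 0, -2]}, {"xyz": [-0.481, -0.518, 0.034], "angular": [0, 0, -2]}]}}

```text
clock: 6.65
position: [0.6005, -0.264, 0.2994]
ee_rot: [0.347, 0.938, -0.0, 0.0]
ft_force: [0.8, 1.3, -0.1]
grip_width: 1.002
grasp_force: 0.0
```

Run:
```python
from p import *
chain([(.602,-.369,.14,139.4)])
```

```text
t 6.65 tcp [ 0.6005 -0.264   0.2994] phi 139.44 j7 1.07 grip 1.002 0.0 F [ 0.8  1.3 -0.1]
xyz [-0.0693 -0.0788  0.1595] ang [-0.  0.  0.]
```

Emit:
{"method": "carry_out", "body": {"motion": [{"xyz": [-0.069, -0.079, 0.16], "angular": [0, 0, 0]}, {"xyz": [-0.069, -0.079, 0.16], "angular": [0, 0, 0]}, {"xyz": [-0.069, -0.079, 0.16], "angular": [0, 0, 0]}, {"xyz": [-0.069, -0.079, 0.16], "angular": [0, 0, 0]}, {"xyz": [-0.069, -0.079, 0.16], "angular": [0, 0, 0]}, {"xyz": [-0.069, -0.079, 0.16], "angular": [0, 0, 0]}]}}

```text
clock: 7.25
position: [0.6018, -0.3666, 0.1389]
ee_rot: [0.347, 0.938, 0.0, -0.001]
ft_force: [-0.1, 0.9, 1.1]
grip_width: 1.0
grasp_force: 0.0
```

Run:
```python
from p import *
chain([(.602,-.369,.035,139.4)])
```

```text
t 7.25 tcp [ 0.6018 -0.3666  0.1389] phi 139.41 j7 1.17 grip 1.0 0.0 F [-0.1  0.9  1.1]
xyz [-0.0019 -0.0017  0.1039] ang [ 0.  -0.1  0. ]
```

Emit:
{"method": "carry_out", "body": {"motion": [{"xyz": [0, 0, 0.03], "angular": [0, 0, 0]}, {"xyz": [0, 0, 0.06], "angular": [0, 0, 0]}, {"xyz": [0, 0, 0.085], "angular": [0, 0, 0]}, {"xyz": [0, 0, 0.105], "angular": [0, 0, 0]}, {"xyz": [0, 0, 0.105], "angular": [0, 0, 0]}, {"xyz": [0, 0, 0.105], "angular": [0, 0, 0]}]}}

```text
clock: 7.85
position: [0.6035, -0.3662, 0.0368]
ee_rot: [0.346, 0.938, 0.0, 0.001]
ft_force: [-0.1, 0.5, 0.8]
grip_width: 1.001
grasp_force: 0.0
```

Emit:
{"method": "carry_out", "body": {"motion": [{"xyz": [0, 0, 0], "angular": [0, 0, 0]}, {"xyz": [0, 0, 0], "angular": [0, 0, 0]}, {"xyz": [0, 0, 0], "angular": [0, 0, 0]}, {"xyz": [0, 0, 0], "angular": [0, 0, 0]}, {"xyz": [0, 0, 0], "angular": [0, 0, 0]}, {"xyz": [0, 0, -0.04], "angular": [0, 0, 0]}, {"xyz": [0, 0, -0.08], "angular": [0, 0, 0]}, {"xyz": [0, 0, -0.125], "angular": [0, 0, 0]}, {"xyz": [0, 0, -0.125], "angular": [0, 0, 0]}], "hand": 0, "grip_force": 40}}

```text
clock: 8.75
position: [0.6051, -0.3679, 0.1675]
ee_rot: [0.347, 0.938, -0.001, 0.005]
ft_force: [0.7, -0.5, -1.5]
grip_width: 0.55
grasp_force: 42.3
```

Run:
```python
from p import *
chain([(*S(0,-.12),.16,68.5),(*S(0,-.12),.16,-2.2),(*S(0,-.12),.032,-2.2)])
```

```text
t 8.75 tcp [ 0.6051 -0.3679  0.1675] phi 139.42 j7 1.18 grip 0.55 42.3 F [ 0.7 -0.5 -1.5]
xyz [0.263  0.1927 0.0052] ang [ 0.5  0.4 70.9]
xyz [0. 0. 0.] ang [ 0.   0.  70.7]
xyz [0.    0.    0.128] ang [0. 0. 0.]
```

Emit:
{"method": "carry_out", "body": {"motion": [{"xyz": [0.262, 0.195, 0], "angular": [0, 0, 71]}, {"xyz": [0.262, 0.195, 0], "angular": [0, 0, 71]}, {"xyz": [0.262, 0.195, 0], "angular": [0, 0, 71]}, {"xyz": [0.262, 0.195, 0], "angular": [0, 0, 71]}, {"xyz": [0.262, 0.195, 0], "angular": [0, 0, 71]}, {"xyz": [0.262, 0.195, 0], "angular": [0, 0, 71]}, {"xyz": [0.262, 0.195, 0], "angular": [0, 0, 71]}, {"xyz": [0.262, 0.195, 0], "angular": [0, 0, 71]}, {"xyz": [0.262, 0.195, 0], "angular": [0, 0, 71]}, {"xyz": [0.262, 0.195, 0], "angular": [0, 0, 71]}]}}

```text
clock: 9.75
position: [0.5296, -0.048, 0.1594]
ee_rot: [0.827, 0.562, -0.0, 0.0]
ft_force: [0.2, -0.2, -2.1]
grip_width: 0.55
grasp_force: 42.3
```

Emit:
{"method": "carry_out", "body": {"motion": [{"xyz": [0, 0, 0], "angular": [0, 0, 70.7]}, {"xyz": [0, 0, 0], "angular": [0, 0, 70.7]}, {"xyz": [0, 0, 0], "angular": [0, 0, 70.7]}, {"xyz": [0, 0, 0], "angular": [0, 0, 70.7]}, {"xyz": [0, 0, 0], "angular": [0, 0, 70.7]}, {"xyz": [0, 0, 0], "angular": [0, 0, 70.7]}, {"xyz": [0, 0, 0], "angular": [0, 0, 70.7]}, {"xyz": [0, 0, 0], "angular": [0, 0, 70.7]}, {"xyz": [0, 0, 0], "angular": [0, 0, 70.7]}, {"xyz": [0, 0, 0], "angular": [0, 0, 70.7]}, {"xyz": [0, 0, 0], "angular": [0, 0, 70.7]}]}}

```text
clock: 10.85
position: [0.5297, -0.0484, 0.1593]
ee_rot: [1.0, -0.019, -0.0, 0.0]
ft_force: [-0.4, 0.8, -2.7]
grip_width: 0.559
grasp_force: 42.2
```

Run:
```python
from p import *
chain([(*S(0,-.12),.032,-2.2)])
```

```text
t 10.85 tcp [ 0.5297 -0.0484  0.1593] phi -2.13 j7 -1.67 grip 0.559 42.2 F [-0.4  0.8 -2.7]
xyz [0.0011 0.002  0.1273] ang [0.  0.  0.1]
```

Emit:
{"method": "carry_out", "body": {"motion": [{"xyz": [0.001, 0.002, 0.035], "angular": [0, 0, 0]}, {"xyz": [0.001, 0.002, 0.07], "angular": [0, 0, 0]}, {"xyz": [0.001, 0.002, 0.1], "angular": [0, 0, 0]}, {"xyz": [0.001, 0.002, 0.12], "angular": [0, 0, 0]}, {"xyz": [0.001, 0.002, 0.127], "angular": [0, 0, 0]}, {"xyz": [0.001, 0.002, 0.127], "angular": [0, 0, 0]}, {"xyz": [0.001, 0.002, 0.127], "angular": [0, 0, 0]}]}}

```text
clock: 11.55
position: [0.5312, -0.0504, 0.0331]
ee_rot: [1.0, -0.019, 0.0, 0.0]
ft_force: [0.2, 0.6, -2.2]
grip_width: 0.551
grasp_force: 42.5
```

Emit:
{"method": "carry_out", "body": {"motion": [{"xyz": [0, 0, 0], "angular": [0, 0, 0]}, {"xyz": [0, 0, 0], "angular": [0, 0, 0]}, {"xyz": [0, 0, 0], "angular": [0, 0, 0]}, {"xyz": [0, 0, 0], "angular": [0, 0, 0]}, {"xyz": [0, 0, -0.04], "angular": [0, 0, 0]}, {"xyz": [0, 0, -0.08], "angular": [0, 0, 0]}, {"xyz": [0, 0, -0.12], "angular": [0, 0, 0]}, {"xyz": [0, 0, -0.12], "angular": [0, 0, 0]}], "hand": 1}}

```text
clock: 12.35
position: [0.5338, -0.0504, 0.1582]
ee_rot: [1.0, -0.02, 0.004, 0.0]
ft_force: [0.2, -0.2, -0.1]
grip_width: 1.0
grasp_force: 0.0
```

Run:
```python
from p import *
chain([(.476,-.273,.15,74),(.476,-.273,.035,74),(.476,-.273,.16,74),(*S(0,.04),.16,126),(*S(0,.04),.16,177.8)])
```

```text
t 12.35 tcp [ 0.5338 -0.0504  0.1582] phi -2.25 j7 -1.67 grip 1.0 0.0 F [ 0.2 -0.2 -0.1]
xyz [-0.0491  0.2247  0.0079] ang [  0.4  -0.4 -76.3]
xyz [0.    0.    0.115] ang [0. 0. 0.]
xyz [ 0.     0.    -0.125] ang [0. 0. 0.]
xyz [ 0.3843 -0.0469  0.    ] ang [  0.   0. -52.]
xyz [0. 0. 0.] ang [  0.    0.  -51.8]
```

Emit:
{"method": "carry_out", "body": {"motion": [{"xyz": [-0.047, 0.225, 0.005], "angular": [0, 0, -76.3]}, {"xyz": [-0.047, 0.225, 0.005], "angular": [0, 0, -76.3]}, {"xyz": [-0.047, 0.225, 0.005], "angular": [0, 0, -76.3]}, {"xyz": [-0.047, 0.225, 0.005], "angular": [0, 0, -76.3]}, {"xyz": [-0.047, 0.225, 0.005], "angular": [0, 0, -76.3]}, {"xyz": [-0.047, 0.225, 0.005], "angular": [0, 0, -76.3]}, {"xyz": [-0.047, 0.225, 0.005], "angular": [0, 0, -76.3]}, {"xyz": [-0.047, 0.225, 0.005], "angular": [0, 0, -76.3]}, {"xyz": [-0.047, 0.225, 0.005], "angular": [0, 0, -76.3]}, {"xyz": [-0.047, 0.225, 0.005], "angular": [0, 0, -76.3]}, {"xyz": [-0.047, 0.225, 0.005], "angular": [0, 0, -76.3]}]}}

```text
clock: 13.45
position: [0.4748, -0.2733, 0.1471]
ee_rot: [0.798, 0.602, -0.0, -0.0]
ft_force: [-0.2, 0.2, -0.2]
grip_width: 1.002
grasp_force: 0.0
```

Run:
```python
from p import *
chain([(.476,-.273,.035,74)])
```

```text
t 13.45 tcp [ 0.4748 -0.2733  0.1471] phi 74.09 j7 0.09 grip 1.002 0.0 F [-0.2  0.2 -0.2]
xyz [0.0007 0.0011 0.1121] ang [-0.  -0.   0.1]
```

Emit:
{"method": "carry_out", "body": {"motion": [{"xyz": [0.0007, 0.001, 0.035], "angular": [0, 0, 0]}, {"xyz": [0.0007, 0.001, 0.065], "angular": [0, 0, 0]}, {"xyz": [0.0007, 0.001, 0.095], "angular": [0, 0, 0]}, {"xyz": [0.0007, 0.001, 0.112], "angular": [0, 0, 0]}, {"xyz": [0.0007, 0.001, 0.112], "angular": [0, 0, 0]}, {"xyz": [0.0007, 0.001, 0.112], "angular": [0, 0, 0]}]}}

```text
clock: 14.05
position: [0.4763, -0.2729, 0.0359]
ee_rot: [0.799, 0.602, 0.0, 0.0]
ft_force: [0.9, 0.5, 1.0]
grip_width: 1.002
grasp_force: 0.0
```

Emit:
{"method": "carry_out", "body": {"motion": [{"xyz": [0, 0, 0], "angular": [0, 0, 0]}, {"xyz": [0, 0, 0], "angular": [0, 0, 0]}, {"xyz": [0, 0, 0], "angular": [0, 0, 0]}, {"xyz": [0, 0, 0], "angular": [0, 0, 0]}, {"xyz": [0, 0, 0], "angular": [0, 0, 0]}, {"xyz": [0, 0, -0.04], "angular": [0, 0, 0]}, {"xyz": [0, 0, -0.08], "angular": [0, 0, 0]}, {"xyz": [0, 0, -0.125], "angular": [0, 0, 0]}, {"xyz": [0, 0, -0.125], "angular": [0, 0, 0]}], "hand": 0}}

```text
clock: 14.95
position: [0.4791, -0.2743, 0.1671]
ee_rot: [0.798, 0.602, 0.002, 0.005]
ft_force: [1.0, -0.6, -1.7]
grip_width: 0.549
grasp_force: 42.5
```

Emit:
{"method": "carry_out", "body": {"motion": [{"xyz": [0.384, -0.047, 0], "angular": [0, 0, -52]}, {"xyz": [0.384, -0.047, 0], "angular": [0, 0, -52]}, {"xyz": [0.384, -0.047, 0], "angular": [0, 0, -52]}, {"xyz": [0.384, -0.047, 0], "angular": [0, 0, -52]}, {"xyz": [0.384, -0.047, 0], "angular": [0, 0, -52]}, {"xyz": [0.384, -0.047, 0], "angular": [0, 0, -52]}, {"xyz": [0.384, -0.047, 0], "angular": [0, 0, -52]}, {"xyz": [0.384, -0.047, 0], "angular": [0, 0, -52]}, {"xyz": [0.384, -0.047, 0], "angular": [0, 0, -52]}, {"xyz": [0.384, -0.047, 0], "angular": [0, 0, -52]}, {"xyz": [0.384, -0.047, 0], "angular": [0, 0, -52]}]}}

```text
clock: 16.05
position: [0.5363, 0.1079, 0.16]
ee_rot: [0.454, 0.891, -0.001, -0.0]
ft_force: [0.1, -0.7, -2.1]
grip_width: 0.552
grasp_force: 42.6
```

Emit:
{"method": "carry_out", "body": {"motion": [{"xyz": [0, 0, 0], "angular": [0, 0, -51.8]}, {"xyz": [0, 0, 0], "angular": [0, 0, -51.8]}, {"xyz": [0, 0, 0], "angular": [0, 0, -51.8]}, {"xyz": [0, 0, 0], "angular": [0, 0, -51.8]}, {"xyz": [0, 0, 0], "angular": [0, 0, -51.8]}, {"xyz": [0, 0, 0], "angular": [0, 0, -51.8]}, {"xyz": [0, 0, 0], "angular": [0, 0, -51.8]}, {"xyz": [0, 0, 0], "angular": [0, 0, -51.8]}, {"xyz": [0, 0, 0], "angular": [0, 0, -51.8]}]}}

```text
clock: 16.95
position: [0.5365, 0.1085, 0.1604]
ee_rot: [0.021, 1.0, -0.0, 0.0]
ft_force: [-0.5, -0.7, -1.6]
grip_width: 0.551
grasp_force: 42.6
```

Run:
```python
from p import *
chain([(*S(0,.04),.0325,177.8)])
```

```text
t 16.95 tcp [0.5365 0.1085 0.1604] phi 177.58 j7 1.06 grip 0.551 42.6 F [-0.5 -0.7 -1.6]
xyz [-0.0003  0.0009  0.1279] ang [-0.   0.  -0.2]
```

Place it, lift, and swing clear toward the knob side (-y away from the cameras' view of the row).

Emit:
{"method": "carry_out", "body": {"motion": [{"xyz": [0, 0.001, 0.035], "angular": [0, 0, 0]}, {"xyz": [0, 0.001, 0.07], "angular": [0, 0, 0]}, {"xyz": [0, 0.001, 0.1], "angular": [0, 0, 0]}, {"xyz": [0, 0.001, 0.12], "angular": [0, 0, 0]}, {"xyz": [0, 0.001, 0.1275], "angular": [0, 0, 0]}, {"xyz": [0, 0.001, 0.1275], "angular": [0, 0, 0]}, {"xyz": [0, 0.001, 0.1275], "angular": [0, 0, 0]}]}}

```text
clock: 17.65
position: [0.5369, 0.1102, 0.0335]
ee_rot: [0.02, 1.0, -0.0, 0.0]
ft_force: [0.7, 1.0, -1.6]
grip_width: 0.552
grasp_force: 43.1
```

Emit:
{"method": "carry_out", "body": {"motion": [{"xyz": [0, 0, 0], "angular": [0, 0, 0]}, {"xyz": [0, 0, 0], "angular": [0, 0, 0]}, {"xyz": [0, 0, 0], "angular": [0, 0, 0]}, {"xyz": [0, 0, 0], "angular": [0, 0, 0]}, {"xyz": [0, 0, -0.05], "angular": [0, 0, 0]}, {"xyz": [0, 0, -0.1], "angular": [0, 0, 0]}, {"xyz": [0, 0, -0.15], "angular": [0, 0, 0]}, {"xyz": [0, 0, -0.2], "angular": [0, 0, 0]}, {"xyz": [0, 0, -0.25], "angular": [0, 0, 0]}, {"xyz": [0, 0, -0.3], "angular": [0, 0, 0]}], "hand": 1}}

```text
clock: 18.65
position: [0.536, 0.1102, 0.3354]
ee_rot: [0.019, 1.0, -0.0, 0.0]
ft_force: [1.5, -0.4, -0.1]
grip_width: 1.0
grasp_force: 0.0
```

Run:
```python
from p import *
chain([(*knob(137.3),.34,137.3)])
```

```text
t 18.65 tcp [0.536  0.1102 0.3354] phi 177.84 j7 1.13 grip 1.0 0.0 F [ 1.5 -0.4 -0.1]
xyz [-0.0531  0.2299 -0.0047] ang [-0.   0.  40.5]
```

Emit:
{"method": "carry_out", "body": {"motion": [{"xyz": [-0.053, 0.23, -0.004], "angular": [0, 0, 40.5]}, {"xyz": [-0.053, 0.23, -0.004], "angular": [0, 0, 40.5]}, {"xyz": [-0.053, 0.23, -0.004], "angular": [0, 0, 40.5]}, {"xyz": [-0.053, 0.23, -0.004], "angular": [0, 0, 40.5]}, {"xyz": [-0.053, 0.23, -0.004], "angular": [0, 0, 40.5]}, {"xyz": [-0.053, 0.23, -0.004], "angular": [0, 0, 40.5]}, {"xyz": [-0.053, 0.23, -0.004], "angular": [0, 0, 40.5]}, {"xyz": [-0.053, 0.23, -0.004], "angular": [0, 0, 40.5]}]}}

```text
clock: 19.45
position: [0.5986, 0.337, 0.3371]
ee_rot: [0.364, 0.931, -0.0, 0.0]
ft_force: [0.3, -1.5, -0.1]
grip_width: 1.001
grasp_force: 0.0
```

Run:
```python
from p import *
c=shot('top','top2'); im=c['img']
a=im[130:280,110:310]; b=cv2.resize(im[195:255,235:375],(800,343),interpolation=cv2.INTER_CUBIC)
cv2.imwrite('pics/crop2.png',b[:,:,::-1])
for n,p in dict(B=S(0,.04),D=S(0,-.12)).items(): print(n,proj(c,[*p,.068]))
chain([(*knob(137.3),.207,137.3)])
```

```text
B (np.float64(271.2813137039641), np.float64(218.84642520362968))
D (np.float64(327.7639178675966), np.float64(221.80258781681613))
t 19.5 tcp [0.5988 0.3364 0.3374] phi 137.26 j7 0.05 grip 1.006 0.0 F [-0.1 -0.6  0.1]
xyz [0.0019 0.0004 0.1304] ang [ 0.   0.1 -0. ]
```

View pics/crop2.png

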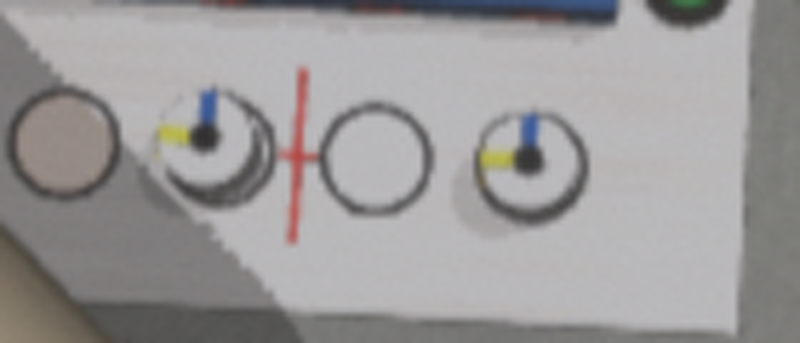

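Both sleeves stand on their spots with blue pointing up to the bar and yellow left. Bores are at (270.3,218.4) and (327.2,222.6), against (271.3,218.8) and (327.8,221.8) predicted, so they are 2–3 mm off. Now swinging the lamp to the cross.

Emit:
{"method": "carry_out", "body": {"motion": [{"xyz": [0, 0, 0.045], "angular": [0, 0, 0]}, {"xyz": [0, 0, 0.09], "angular": [0, 0, 0]}, {"xyz": [0, 0, 0.115], "angular": [0, 0, 0]}, {"xyz": [0, 0, 0.13], "angular": [0, 0, 0]}, {"xyz": [0, 0, 0.13], "angular": [0, 0, 0]}, {"xyz": [0, 0, 0.13], "angular": [0, 0, 0]}]}}

```text
clock: 20.1
position: [0.5989, 0.3376, 0.2088]
ee_rot: [0.364, 0.931, 0.001, 0.001]
ft_force: [0.1, 0.6, 0.5]
grip_width: 1.001
grasp_force: 0.0
```

Emit:
{"method": "carry_out", "body": {"motion": [{"xyz": [0, 0, 0], "angular": [0, 0, 0]}, {"xyz": [0, 0, 0], "angular": [0, 0, 0]}, {"xyz": [0, 0, 0], "angular": [0, 0, 0]}, {"xyz": [0, 0, 0], "angular": [0, 0, 0]}, {"xyz": [0, 0, 0], "angular": [0, 0, 0]}, {"xyz": [0, 0, 0], "angular": [0, 0, 0]}], "hand": 0, "grip_force": 30}}

```text
clock: 20.7
position: [0.5982, 0.3382, 0.2073]
ee_rot: [0.364, 0.932, 0.0, 0.0]
ft_force: [-0.6, -0.3, 3.7]
grip_width: 0.25
grasp_force: 29.3
```

Run:
```python
from p import *
chain([])
arc(137.3,222.8,11,.207)
print(); arc(222.8,137.3,11,.207)
```

```text
t 20.7 tcp [0.5982 0.3382 0.2073] phi 137.35 j7 0.01 grip 0.25 29.3 F [-0.6 -0.3  3.7]
xyz [-0.0014, -0.021, 0.0] ang z -7.8
xyz [-0.0057, -0.0415, 0.0] ang z -15.5
xyz [-0.0127, -0.0614, 0.0] ang z -23.3
xyz [-0.0223, -0.08, 0.0] ang z -31.1
xyz [-0.0343, -0.0973, 0.0] ang z -38.9
xyz [-0.0486, -0.1127, 0.0] ang z -46.6
xyz [-0.0648, -0.126, 0.0] ang z -54.4
xyz [-0.0827, -0.1371, 0.0] ang z -62.2
xyz [-0.1019, -0.1456, 0.0] ang z -70.0
xyz [-0.1221, -0.1515, 0.0] ang z -77.7
xyz [-0.1428, -0.1545, 0.0] ang z -85.5

xyz [-0.0014, 0.021, 0.0] ang z 7.8
xyz [-0.0057, 0.0415, 0.0] ang z 15.5
xyz [-0.0127, 0.0614, 0.0] ang z 23.3
xyz [-0.0223, 0.08, 0.0] ang z 31.1
xyz [-0.0343, 0.0973, 0.0] ang z 38.9
xyz [-0.0486, 0.1127, 0.0] ang z 46.6
xyz [-0.0648, 0.126, 0.0] ang z 54.4
xyz [-0.0827, 0.1371, 0.0] ang z 62.2
xyz [-0.1019, 0.1456, 0.0] ang z 70.0
xyz [-0.1221, 0.1515, 0.0] ang z 77.7
xyz [-0.1428, 0.1545, 0.0] ang z 85.5
```

Emit:
{"method": "carry_out", "body": {"motion": [{"xyz": [-0.0014, -0.021, 0], "angular": [0, 0, -7.8]}, {"xyz": [-0.0057, -0.0415, 0], "angular": [0, 0, -15.5]}, {"xyz": [-0.0127, -0.0614, 0], "angular": [0, 0, -23.3]}, {"xyz": [-0.0223, -0.08, 0], "angular": [0, 0, -31.1]}, {"xyz": [-0.0343, -0.0973, 0], "angular": [0, 0, -38.9]}, {"xyz": [-0.0486, -0.1127, 0], "angular": [0, 0, -46.6]}, {"xyz": [-0.0648, -0.126, 0], "angular": [0, 0, -54.4]}, {"xyz": [-0.0827, -0.1371, 0], "angular": [0, 0, -62.2]}, {"xyz": [-0.1019, -0.1456, 0], "angular": [0, 0, -70]}, {"xyz": [-0.1221, -0.1515, 0], "angular": [0, 0, -77.7]}, {"xyz": [-0.1428, -0.1545, 0], "angular": [0, 0, -85.5]}, {"xyz": [-0.1428, -0.1545, 0], "angular": [0, 0, -85.5]}]}}

```text
clock: 21.9
position: [0.6003, 0.1244, 0.2072]
ee_rot: [-0.366, 0.931, -0.001, 0.0]
ft_force: [-2.5, -4.6, 6.5]
grip_width: 0.252
grasp_force: 31.8
```

Emit:
{"method": "carry_out", "body": {"motion": [{"xyz": [0, 0, 0], "angular": [0, 0, 0]}, {"xyz": [0, 0, 0], "angular": [0, 0, 0]}, {"xyz": [0, 0, 0], "angular": [0, 0, 0]}, {"xyz": [0, 0, 0], "angular": [0, 0, 0]}, {"xyz": [0, 0, -0.04], "angular": [0, 0, 0]}, {"xyz": [0, 0, -0.08], "angular": [0, 0, 0]}, {"xyz": [0, 0, -0.12], "angular": [0, 0, 0]}, {"xyz": [0, 0, -0.12], "angular": [0, 0, 0]}], "hand": 1}}

```text
clock: 22.7
position: [0.5995, 0.1293, 0.3325]
ee_rot: [-0.365, 0.931, -0.0, 0.004]
ft_force: [-0.2, 0.7, 0.2]
grip_width: 0.996
grasp_force: 0.0
```

Run:
```python
from p import *
chain([(.628,-.128,.30,150),(.628,-.128,.06,150)])
for n in ('pics/top0.pkl',):
    import pickle; c=pickle.load(open(n,'rb')); print([ray(c,355.05,190.36,z).round(4) for z in (.02,.03,.04)])
```

```text
t 22.7 tcp [0.5995 0.1293 0.3325] phi -137.13 j7 1.77 grip 0.996 0.0 F [-0.2  0.7  0.2]
xyz [ 0.1544 -0.2078  0.0322] ang [ 0.1  0.5 72.9]
xyz [0.   0.   0.24] ang [0. 0. 0.]
[array([ 0.6302, -0.1285,  0.02  ]), array([ 0.6284, -0.1281,  0.03  ]), array([ 0.6267, -0.1278,  0.04  ])]
```

Emit:
{"method": "carry_out", "body": {"motion": [{"xyz": [0.154, -0.208, 0.03], "angular": [0, 0, 73]}, {"xyz": [0.154, -0.208, 0.03], "angular": [0, 0, 73]}, {"xyz": [0.154, -0.208, 0.03], "angular": [0, 0, 73]}, {"xyz": [0.154, -0.208, 0.03], "angular": [0, 0, 73]}, {"xyz": [0.154, -0.208, 0.03], "angular": [0, 0, 73]}, {"xyz": [0.154, -0.208, 0.03], "angular": [0, 0, 73]}, {"xyz": [0.154, -0.208, 0.03], "angular": [0, 0, 73]}, {"xyz": [0.154, -0.208, 0.03], "angular": [0, 0, 73]}, {"xyz": [0.154, -0.208, 0.03], "angular": [0, 0, 73]}, {"xyz": [0.154, -0.208, 0.03], "angular": [0, 0, 73]}], "hand": 0}}

```text
clock: 23.7
position: [0.6269, -0.1293, 0.2967]
ee_rot: [0.26, 0.965, -0.0, -0.0]
ft_force: [-0.4, 0.3, 0.1]
grip_width: -0.004
grasp_force: 0.0
```

Run:
```python
from p import *
chain([(.6285,-.1285,.06,150)])
c=shot('side','side3'); im=c['img']
cv2.imwrite('pics/crop3.png',cv2.resize(im[180:360,150:370],(733,600),interpolation=cv2.INTER_CUBIC)[:,:,::-1])
```

```text
t 23.7 tcp [ 0.6269 -0.1293  0.2967] phi 149.8 j7 0.98 grip -0.004 0.0 F [-0.4  0.3  0.1]
xyz [-0.001   0.0016  0.2367] ang [-0.  -0.  -0.2]
```

View pics/crop3.png

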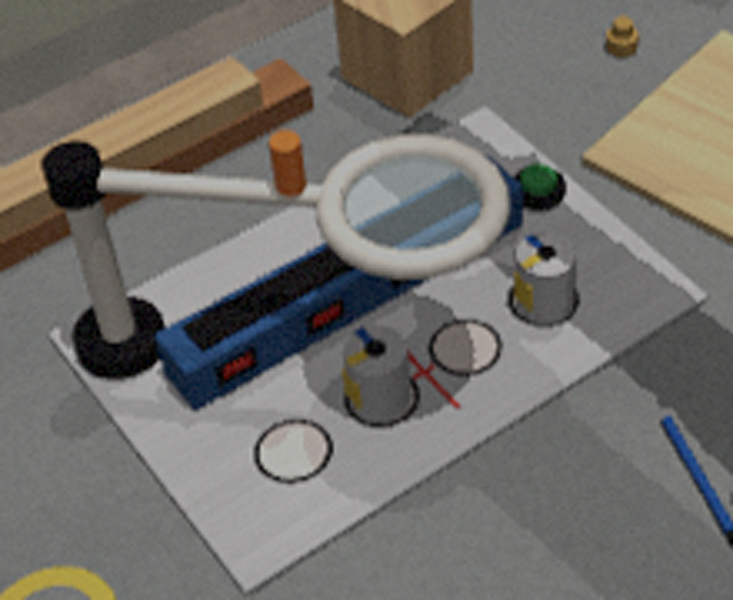

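Side crop: both sleeves are upright inside their rims with blue to the bar, the lens is over the cross (crop (413,205), full picture about (274,241)), and the green button shows at crop (540,180). Descending to press.

Emit:
{"method": "carry_out", "body": {"motion": [{"xyz": [-0.001, 0.001, 0.05], "angular": [0, 0, 0]}, {"xyz": [-0.001, 0.001, 0.1], "angular": [0, 0, 0]}, {"xyz": [-0.001, 0.001, 0.15], "angular": [0, 0, 0]}, {"xyz": [-0.001, 0.001, 0.19], "angular": [0, 0, 0]}, {"xyz": [-0.001, 0.001, 0.22], "angular": [0, 0, 0]}, {"xyz": [-0.001, 0.001, 0.242], "angular": [0, 0, 0]}, {"xyz": [-0.001, 0.001, 0.252], "angular": [0, 0, 0]}, {"xyz": [-0.001, 0.001, 0.252], "angular": [0, 0, 0]}]}}

```text
clock: 24.55
position: [0.6277, -0.129, 0.0439]
ee_rot: [0.259, 0.966, 0.0, -0.001]
ft_force: [-0.7, 0.7, 0.1]
grip_width: 0.006
grasp_force: 0.0
```

Run:
```python
from p import *
import pickle
chain([])
c=pickle.load(open('pics/side3.pkl','rb')); print('lens',ray(c,274,241.5,.195))
```

```text
t 24.55 tcp [ 0.6277 -0.129   0.0439] phi 149.93 j7 0.88 grip 0.006 0.0 F [-0.7  0.7  0.1]
lens [0.53402471 0.06875818 0.195     ]
```

Lens at (0.534,0.069) and cross at (0.535,0.069), so it is on target. Probing down.

Emit:
{"method": "carry_out", "body": {"motion": [{"xyz": [0, 0, 0.003], "angular": [0, 0, 0]}, {"xyz": [0, 0, 0.006], "angular": [0, 0, 0]}, {"xyz": [0, 0, 0.009], "angular": [0, 0, 0]}, {"xyz": [0, 0, 0.012], "angular": [0, 0, 0]}, {"xyz": [0, 0, 0.012], "angular": [0, 0, 0]}]}}

```text
clock: 25.05
position: [0.6282, -0.1293, 0.0327]
ee_rot: [0.26, 0.966, -0.0, -0.0]
ft_force: [0.5, 0.4, 0.1]
grip_width: 0.004
grasp_force: 0.0
```

Emit:
{"method": "carry_out", "body": {"motion": [{"xyz": [0, 0, 0.002], "angular": [0, 0, 0]}, {"xyz": [0, 0, 0.004], "angular": [0, 0, 0]}, {"xyz": [0, 0, 0.006], "angular": [0, 0, 0]}, {"xyz": [0, 0, 0.006], "angular": [0, 0, 0]}]}}

```text
clock: 25.45
position: [0.6285, -0.1293, 0.027]
ee_rot: [0.26, 0.966, -0.0, 0.0]
ft_force: [-0.0, 0.1, 3.8]
grip_width: 0.002
grasp_force: 1.6
```

Emit:
{"method": "carry_out", "body": {"motion": [{"xyz": [0, 0, 0.001], "angular": [0, 0, 0]}, {"xyz": [0, 0, 0.002], "angular": [0, 0, 0]}, {"xyz": [0, 0, 0.003], "angular": [0, 0, 0]}, {"xyz": [0, 0, 0.003], "angular": [0, 0, 0]}]}}

```text
clock: 25.85
position: [0.6285, -0.1292, 0.0242]
ee_rot: [0.26, 0.966, -0.0, 0.0]
ft_force: [-1.0, 0.1, 4.4]
grip_width: -0.001
grasp_force: 2.4
```

Emit:
{"method": "carry_out", "body": {"motion": [{"xyz": [0, 0, 0.001], "angular": [0, 0, 0]}, {"xyz": [0, 0, 0.002], "angular": [0, 0, 0]}, {"xyz": [0, 0, 0.003], "angular": [0, 0, 0]}, {"xyz": [0, 0, 0.003], "angular": [0, 0, 0]}]}}

```text
clock: 26.25
position: [0.6287, -0.1292, 0.0238]
ee_rot: [0.26, 0.966, -0.001, 0.0]
ft_force: [-12.8, 0.0, 29.5]
grip_width: -0.002
grasp_force: 14.4
```

Bottomed out: TCP stopped at 0.024 with 29 N, so the button is fully down. Retracting and going back to the knob.

Emit:
{"method": "carry_out", "body": {"motion": [{"xyz": [0, 0, -0.02], "angular": [0, 0, 0]}, {"xyz": [0, 0, -0.06], "angular": [0, 0, 0]}, {"xyz": [0, 0, -0.11], "angular": [0, 0, 0]}, {"xyz": [0, 0, -0.16], "angular": [0, 0, 0]}, {"xyz": [0, 0, -0.21], "angular": [0, 0, 0]}, {"xyz": [0, 0, -0.26], "angular": [0, 0, 0]}, {"xyz": [0, 0, -0.31], "angular": [0, 0, 0]}, {"xyz": [0, 0, -0.31], "angular": [0, 0, 0]}]}}

```text
clock: 27.05
position: [0.6302, -0.1287, 0.3383]
ee_rot: [0.26, 0.966, 0.001, 0.005]
ft_force: [0.1, 1.7, -1.1]
grip_width: 0.001
grasp_force: 0.0
```

Run:
```python
from p import *
chain([(*knob(222.8),.333,222.8)])
```

```text
t 27.05 tcp [ 0.6302 -0.1287  0.3383] phi 149.83 j7 0.99 grip 0.001 0.0 F [ 0.1  1.7 -1.1]
xyz [0.1566 0.2052 0.0046] ang [ -0.2   0.6 -73. ]
```

Emit:
{"method": "carry_out", "body": {"motion": [{"xyz": [0.156, 0.205, 0], "angular": [0, 0, -73]}, {"xyz": [0.156, 0.205, 0], "angular": [0, 0, -73]}, {"xyz": [0.156, 0.205, 0], "angular": [0, 0, -73]}, {"xyz": [0.156, 0.205, 0], "angular": [0, 0, -73]}, {"xyz": [0.156, 0.205, 0], "angular": [0, 0, -73]}, {"xyz": [0.156, 0.205, 0], "angular": [0, 0, -73]}, {"xyz": [0.156, 0.205, 0], "angular": [0, 0, -73]}, {"xyz": [0.156, 0.205, 0], "angular": [0, 0, -73]}, {"xyz": [0.156, 0.205, 0], "angular": [0, 0, -73]}, {"xyz": [0.156, 0.205, 0], "angular": [0, 0, -73]}, {"xyz": [0.156, 0.205, 0], "angular": [0, 0, -73]}], "hand": 1}}

```text
clock: 28.15
position: [0.5964, 0.1263, 0.3306]
ee_rot: [-0.364, 0.931, 0.0, -0.0]
ft_force: [-0.1, 0.3, -0.6]
grip_width: 1.0
grasp_force: 0.0
```

Run:
```python
from p import *
chain([(*knob(222.8),.207,222.8)])
```

```text
t 28.15 tcp [0.5964 0.1263 0.3306] phi -137.3 j7 1.77 grip 1.0 0.0 F [-0.1  0.3 -0.6]
xyz [-0.002  -0.0003  0.1236] ang [ 0.  -0.  -0.1]
```

Emit:
{"method": "carry_out", "body": {"motion": [{"xyz": [-0.001, 0, 0.045], "angular": [0, 0, 0]}, {"xyz": [-0.001, 0, 0.085], "angular": [0, 0, 0]}, {"xyz": [-0.001, 0, 0.11], "angular": [0, 0, 0]}, {"xyz": [-0.001, 0, 0.123], "angular": [0, 0, 0]}, {"xyz": [-0.001, 0, 0.123], "angular": [0, 0, 0]}, {"xyz": [-0.001, 0, 0.123], "angular": [0, 0, 0]}]}}

```text
clock: 28.75
position: [0.5977, 0.1274, 0.2093]
ee_rot: [-0.365, 0.931, -0.0, 0.001]
ft_force: [-0.1, -0.7, 0.9]
grip_width: 1.0
grasp_force: 0.0
```

Emit:
{"method": "carry_out", "body": {"motion": [{"xyz": [0, 0, 0], "angular": [0, 0, 0]}, {"xyz": [0, 0, 0], "angular": [0, 0, 0]}, {"xyz": [0, 0, 0], "angular": [0, 0, 0]}, {"xyz": [0, 0, 0], "angular": [0, 0, 0]}, {"xyz": [0, 0, 0], "angular": [0, 0, 0]}, {"xyz": [0, 0, 0], "angular": [0, 0, 0]}], "hand": 0, "grip_force": 30}}

```text
clock: 29.35
position: [0.5978, 0.1265, 0.2086]
ee_rot: [-0.365, 0.931, -0.001, 0.001]
ft_force: [1.6, -3.0, 5.7]
grip_width: 0.246
grasp_force: 29.4
```

Emit:
{"method": "carry_out", "body": {"motion": [{"xyz": [-0.0014, 0.021, 0], "angular": [0, 0, 7.8]}, {"xyz": [-0.0057, 0.0415, 0], "angular": [0, 0, 15.5]}, {"xyz": [-0.0127, 0.0614, 0], "angular": [0, 0, 23.3]}, {"xyz": [-0.0223, 0.08, 0], "angular": [0, 0, 31.1]}, {"xyz": [-0.0343, 0.0973, 0], "angular": [0, 0, 38.9]}, {"xyz": [-0.0486, 0.1127, 0], "angular": [0, 0, 46.6]}, {"xyz": [-0.0648, 0.126, 0], "angular": [0, 0, 54.4]}, {"xyz": [-0.0827, 0.1371, 0], "angular": [0, 0, 62.2]}, {"xyz": [-0.1019, 0.1456, 0], "angular": [0, 0, 70]}, {"xyz": [-0.1221, 0.1515, 0], "angular": [0, 0, 77.7]}, {"xyz": [-0.1428, 0.1545, 0], "angular": [0, 0, 85.5]}, {"xyz": [-0.1428, 0.1545, 0], "angular": [0, 0, 85.5]}]}}

```text
clock: 30.55
position: [0.5987, 0.3387, 0.2085]
ee_rot: [0.366, 0.93, 0.001, 0.001]
ft_force: [3.1, -0.8, 5.7]
grip_width: 0.249
grasp_force: 30.9
```

Emit:
{"method": "carry_out", "body": {"motion": [{"xyz": [0, 0, 0], "angular": [0, 0, 0]}, {"xyz": [0, 0, 0], "angular": [0, 0, 0]}, {"xyz": [0, 0, 0], "angular": [0, 0, 0]}, {"xyz": [0, 0, 0], "angular": [0, 0, 0]}, {"xyz": [0, 0, -0.04], "angular": [0, 0, 0]}, {"xyz": [0, 0, -0.08], "angular": [0, 0, 0]}, {"xyz": [0, 0, -0.12], "angular": [0, 0, 0]}, {"xyz": [0, 0, -0.12], "angular": [0, 0, 0]}], "hand": 1}}

```text
clock: 31.35
position: [0.5975, 0.3387, 0.3343]
ee_rot: [0.364, 0.931, 0.004, 0.002]
ft_force: [1.4, 0.9, 1.9]
grip_width: 1.0
grasp_force: 0.0
```

```bash
cat > sl.py <<'E'
from p import *
def cen(c,box,lo,hi):
    h=cv2.cvtColor(c['img'],cv2.COLOR_RGB2HSV); x0,y0,x1,y1=box; m=cv2.inRange(h[y0:y1,x0:x1],np.array(lo),np.array(hi)); v,u=np.nonzero(m); return (round(u.mean()+x0,2),round(v.mean()+y0,2),len(u)) if len(u) else None
def look(f):
    c=shot('top',f); im=c['img']; cv2.imwrite(f'pics/{f}c.png',cv2.resize(im[195:255,235:375],(800,343),interpolation=cv2.INTER_CUBIC)[:,:,::-1])
    for n,q in dict(B=S(0,.04),D=S(0,-.12)).items():
        u,v=np.round(proj(c,[*q,.068])).astype(int); b=cen(c,(u-5,v-5,u+6,v+6),(0,0,0),(180,255,75)); print(n,'exp',q.round(4),'bore',b, ray(c,b[0],b[1],.066).round(4) if b else None)
        if b:
            for nm,lo,hi in(('blue',(105,110,60),(125,255,255)),('yel',(22,110,100),(35,255,255))):
                k=cen(c,(u-9,v-9,u+10,v+10),lo,hi)
                if k: w=ray(c,*k[:2],.068)-ray(c,*b[:2],.068); print(nm,k,np.degrees(np.arctan2(w[1],w[0])).round(1))
E
python3 - <<'E'
from sl import *
look('top4'); chain([])
E
```

```text
B exp [0.5368 0.1094] bore (np.float64(270.5), np.float64(218.5), 12) [0.538  0.1118 0.066 ]
blue (np.float64(270.86), np.float64(213.29), 7) -2.5
yel (np.float64(265.0), np.float64(218.0), 9) 85.6
D exp [ 0.5307 -0.0505] bore (np.float64(327.0), np.float64(222.5), 12) [ 0.5289 -0.0484  0.066 ]
blue (np.float64(327.5), np.float64(217.5), 8) -4.8
yel (np.float64(321.27), np.float64(222.45), 11) 90.3
t 31.4 tcp [0.5972 0.3383 0.3311] phi 137.35 j7 0.04 grip 0.998 0.0 F [ 0.9 -0.5 -1. ]
```

View pics/top4.png

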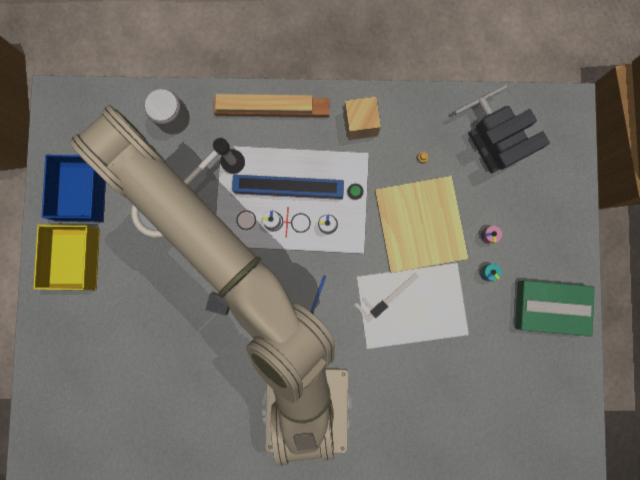

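The lamp is parked and the sleeves haven't moved: bores at (270.5,218.5) and (327,222.5), blue facing the bar. Now turning sleeve B 90° clockwise.

Run:
```python
from p import *
chain([(*S(0,.04),.16,132.8),(*S(0,.04),.031,132.8),(*S(0,.04),.036,132.8),(*S(0,.04),.036,42.8),(*S(0,.04),.032,42.8),(*S(0,.04),.16,42.8),(*S(0,-.12),.16,132.8)])
```

```text
t 31.4 tcp [0.5972 0.3383 0.3311] phi 137.35 j7 0.04 grip 0.998 0.0 F [ 0.9 -0.5 -1. ]
xyz [-0.1106 -0.2101  0.1702] ang [0.3 0.  4.5]
xyz [0.    0.    0.129] ang [0. 0. 0.]
xyz [ 0.     0.    -0.005] ang [0. 0. 0.]
xyz [0. 0. 0.] ang [ 0.  0. 90.]
xyz [0.    0.    0.004] ang [0. 0. 0.]
xyz [ 0.     0.    -0.128] ang [0. 0. 0.]
xyz [-0.1131  0.1131  0.    ] ang [  0.   0. -90.]
```

Emit:
{"method": "carry_out", "body": {"motion": [{"xyz": [-0.03, -0.05, 0], "angular": [0, 0, 4.5]}, {"xyz": [-0.055, -0.1, 0], "angular": [0, 0, 4.5]}, {"xyz": [-0.083, -0.15, 0.02], "angular": [0, 0, 4.5]}, {"xyz": [-0.1106, -0.19, 0.04], "angular": [0, 0, 4.5]}, {"xyz": [-0.1106, -0.21, 0.08], "angular": [0, 0, 4.5]}, {"xyz": [-0.1106, -0.21, 0.13], "angular": [0, 0, 4.5]}, {"xyz": [-0.1106, -0.21, 0.17], "angular": [0, 0, 4.5]}, {"xyz": [-0.1106, -0.21, 0.17], "angular": [0, 0, 4.5]}, {"xyz": [-0.1106, -0.21, 0.17], "angular": [0, 0, 4.5]}]}}

```text
clock: 32.3
position: [0.5353, 0.1082, 0.158]
ee_rot: [0.4, 0.917, -0.0, -0.001]
ft_force: [0.5, 1.1, 1.1]
grip_width: 0.999
grasp_force: 0.0
```

Run:
```python
from p import *
chain([(.5375,.110,.0315,132.8)])
```

```text
t 32.3 tcp [0.5353 0.1082 0.158 ] phi 132.86 j7 0.3 grip 0.999 0.0 F [0.5 1.1 1.1]
xyz [-0.0004  0.003   0.1265] ang [-0.1 -0.1  0.1]
```

Emit:
{"method": "carry_out", "body": {"motion": [{"xyz": [0, 0.002, 0.035], "angular": [0, 0, 0]}, {"xyz": [0, 0.002, 0.07], "angular": [0, 0, 0]}, {"xyz": [0, 0.002, 0.1], "angular": [0, 0, 0]}, {"xyz": [0, 0.002, 0.12], "angular": [0, 0, 0]}, {"xyz": [0, 0.002, 0.1275], "angular": [0, 0, 0]}, {"xyz": [0, 0.002, 0.1275], "angular": [0, 0, 0]}]}}

```text
clock: 32.9
position: [0.5384, 0.1101, 0.0317]
ee_rot: [0.4, 0.917, 0.0, 0.001]
ft_force: [0.3, 0.5, 0.7]
grip_width: 1.004
grasp_force: 0.0
```

Emit:
{"method": "carry_out", "body": {"motion": [{"xyz": [0, 0, 0], "angular": [0, 0, 0]}, {"xyz": [0, 0, 0], "angular": [0, 0, 0]}, {"xyz": [0, 0, 0], "angular": [0, 0, 0]}, {"xyz": [0, 0, 0], "angular": [0, 0, 0]}, {"xyz": [0, 0, 0], "angular": [0, 0, 0]}, {"xyz": [0, 0, -0.005], "angular": [0, 0, 0]}, {"xyz": [0, 0, -0.005], "angular": [0, 0, 0]}], "hand": 0, "grip_force": 40}}

```text
clock: 33.6
position: [0.5377, 0.1094, 0.0363]
ee_rot: [0.4, 0.916, 0.0, 0.0]
ft_force: [0.2, 0.2, -2.6]
grip_width: 0.553
grasp_force: 41.4
```

Emit:
{"method": "carry_out", "body": {"motion": [{"xyz": [0, 0, 0], "angular": [0, 0, 90]}, {"xyz": [0, 0, 0], "angular": [0, 0, 90]}, {"xyz": [0, 0, 0], "angular": [0, 0, 90]}, {"xyz": [0, 0, 0], "angular": [0, 0, 90]}, {"xyz": [0, 0, 0], "angular": [0, 0, 90]}, {"xyz": [0, 0, 0], "angular": [0, 0, 90]}, {"xyz": [0, 0, 0], "angular": [0, 0, 90]}, {"xyz": [0, 0, 0], "angular": [0, 0, 90]}, {"xyz": [0, 0, 0], "angular": [0, 0, 90]}, {"xyz": [0, 0, 0], "angular": [0, 0, 90]}, {"xyz": [0, 0, 0], "angular": [0, 0, 90]}, {"xyz": [0, 0, 0], "angular": [0, 0, 90]}]}}

```text
clock: 34.8
position: [0.5372, 0.1095, 0.0354]
ee_rot: [0.931, 0.365, -0.0, 0.0]
ft_force: [-0.5, 0.1, -2.3]
grip_width: 0.552
grasp_force: 41.4
```

Run:
```python
from p import *
chain([(*S(0,.04),.032,42.8)])
```

```text
t 34.8 tcp [0.5372 0.1095 0.0354] phi 42.8 j7 -1.25 grip 0.552 41.4 F [-0.5  0.1 -2.3]
xyz [-0.0003 -0.0002  0.0034] ang [ 0.  0. -0.]
```

Emit:
{"method": "carry_out", "body": {"motion": [{"xyz": [0, 0, 0.002], "angular": [0, 0, 0]}, {"xyz": [0, 0, 0.0037], "angular": [0, 0, 0]}, {"xyz": [0, 0, 0.0037], "angular": [0, 0, 0]}, {"xyz": [0, 0, 0.0037], "angular": [0, 0, 0]}]}}

```text
clock: 35.2
position: [0.5374, 0.1095, 0.032]
ee_rot: [0.931, 0.366, 0.0, 0.0]
ft_force: [-3.2, -0.7, 3.8]
grip_width: 0.552
grasp_force: 41.6
```

Emit:
{"method": "carry_out", "body": {"motion": [{"xyz": [0, 0, 0], "angular": [0, 0, 0]}, {"xyz": [0, 0, 0], "angular": [0, 0, 0]}, {"xyz": [0, 0, 0], "angular": [0, 0, 0]}, {"xyz": [0, 0, 0], "angular": [0, 0, 0]}, {"xyz": [0, 0, -0.04], "angular": [0, 0, 0]}, {"xyz": [0, 0, -0.08], "angular": [0, 0, 0]}, {"xyz": [0, 0, -0.128], "angular": [0, 0, 0]}, {"xyz": [0, 0, -0.128], "angular": [0, 0, 0]}], "hand": 1}}

```text
clock: 36.0
position: [0.5406, 0.1106, 0.1664]
ee_rot: [0.931, 0.365, 0.005, 0.001]
ft_force: [0.8, -0.4, 0.2]
grip_width: 1.001
grasp_force: 0.0
```

Emit:
{"method": "carry_out", "body": {"motion": [{"xyz": [-0.113, 0.113, 0], "angular": [0, 0, -90]}, {"xyz": [-0.113, 0.113, 0], "angular": [0, 0, -90]}, {"xyz": [-0.113, 0.113, 0], "angular": [0, 0, -90]}, {"xyz": [-0.113, 0.113, 0], "angular": [0, 0, -90]}, {"xyz": [-0.113, 0.113, 0], "angular": [0, 0, -90]}, {"xyz": [-0.113, 0.113, 0], "angular": [0, 0, -90]}, {"xyz": [-0.113, 0.113, 0], "angular": [0, 0, -90]}, {"xyz": [-0.113, 0.113, 0], "angular": [0, 0, -90]}, {"xyz": [-0.113, 0.113, 0], "angular": [0, 0, -90]}, {"xyz": [-0.113, 0.113, 0], "angular": [0, 0, -90]}, {"xyz": [-0.113, 0.113, 0], "angular": [0, 0, -90]}, {"xyz": [-0.113, 0.113, 0], "angular": [0, 0, -90]}]}}

```text
clock: 37.2
position: [0.5312, -0.0503, 0.1594]
ee_rot: [0.399, 0.917, -0.0, -0.0]
ft_force: [0.5, 0.5, -0.4]
grip_width: 0.996
grasp_force: 0.0
```

Run:
```python
from p import *
chain([(.5300,-.0495,.0315,132.8)])
```

```text
t 37.2 tcp [ 0.5312 -0.0503  0.1594] phi 132.95 j7 0.67 grip 0.996 0.0 F [ 0.5  0.5 -0.4]
xyz [ 0.0014 -0.0003  0.1279] ang [-0.  -0.   0.1]
```

Run:
```python
from p import *
c=shot('side','side5'); im=c['img']
print(proj(c,[*S(0,-.12),.068]),proj(c,[*S(0,.04),.068]))
cv2.imwrite('pics/crop5.png',cv2.resize(im[180:360,170:390],(733,600),interpolation=cv2.INTER_CUBIC)[:,:,::-1])
```

```text
(np.float64(313.1960890572942), np.float64(255.37388749441237)) (np.float64(262.79737532483745), np.float64(284.73523892879336))
```

View pics/crop5.png

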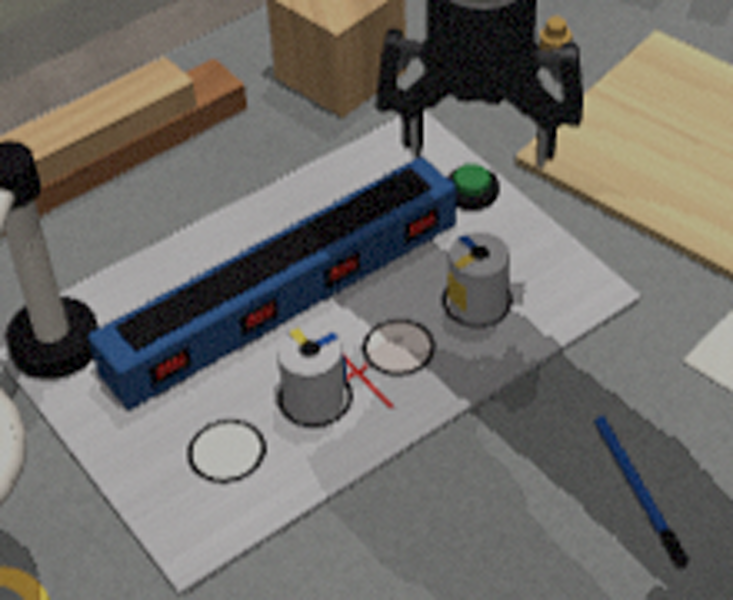

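Sleeve B (crop (310,350)) now shows yellow to the bar and is on its spot. Sleeve D (crop (480,253)) is still in place with blue to the bar. Turning D the same way.

Emit:
{"method": "carry_out", "body": {"motion": [{"xyz": [0.001, 0, 0.035], "angular": [0, 0, 0]}, {"xyz": [0.001, 0, 0.07], "angular": [0, 0, 0]}, {"xyz": [0.001, 0, 0.1], "angular": [0, 0, 0]}, {"xyz": [0.001, 0, 0.12], "angular": [0, 0, 0]}, {"xyz": [0.001, 0, 0.128], "angular": [0, 0, 0]}, {"xyz": [0.001, 0, 0.128], "angular": [0, 0, 0]}]}}

```text
clock: 37.85
position: [0.5301, -0.0494, 0.031]
ee_rot: [0.401, 0.916, -0.0, -0.001]
ft_force: [0.5, 0.0, -0.4]
grip_width: 1.002
grasp_force: 0.0
```

Emit:
{"method": "carry_out", "body": {"motion": [{"xyz": [0, 0, 0], "angular": [0, 0, 0]}, {"xyz": [0, 0, 0], "angular": [0, 0, 0]}, {"xyz": [0, 0, 0], "angular": [0, 0, 0]}, {"xyz": [0, 0, 0], "angular": [0, 0, 0]}, {"xyz": [0, 0, 0], "angular": [0, 0, 0]}, {"xyz": [0, 0, -0.005], "angular": [0, 0, 0]}, {"xyz": [0, 0, -0.005], "angular": [0, 0, 0]}], "hand": 0, "grip_force": 40}}

```text
clock: 38.55
position: [0.5311, -0.0496, 0.0377]
ee_rot: [0.4, 0.916, 0.0, 0.001]
ft_force: [0.1, -0.8, -2.2]
grip_width: 0.554
grasp_force: 41.4
```

Emit:
{"method": "carry_out", "body": {"motion": [{"xyz": [0, 0, 0], "angular": [0, 0, 90]}, {"xyz": [0, 0, 0], "angular": [0, 0, 90]}, {"xyz": [0, 0, 0], "angular": [0, 0, 90]}, {"xyz": [0, 0, 0], "angular": [0, 0, 90]}, {"xyz": [0, 0, 0], "angular": [0, 0, 90]}, {"xyz": [0, 0, 0], "angular": [0, 0, 90]}, {"xyz": [0, 0, 0], "angular": [0, 0, 90]}, {"xyz": [0, 0, 0], "angular": [0, 0, 90]}, {"xyz": [0, 0, 0], "angular": [0, 0, 90]}, {"xyz": [0, 0, 0], "angular": [0, 0, 90]}, {"xyz": [0, 0, 0], "angular": [0, 0, 90]}, {"xyz": [0, 0, 0], "angular": [0, 0, 90]}]}}

```text
clock: 39.75
position: [0.5306, -0.0494, 0.0368]
ee_rot: [0.931, 0.365, -0.0, 0.0]
ft_force: [-0.2, 0.1, -2.8]
grip_width: 0.549
grasp_force: 41.4
```

Run:
```python
from p import *
chain([(*S(0,-.12),.032,42.8),(*S(0,-.12),.34,42.8),(*knob(137.3),.34,90),(*knob(137.3),.34,137.3)])
```

```text
t 39.75 tcp [ 0.5306 -0.0494  0.0368] phi 42.79 j7 -0.89 grip 0.549 41.4 F [-0.2  0.1 -2.8]
xyz [-0.0007  0.0009  0.0048] ang [ 0.  0. -0.]
xyz [ 0.     0.    -0.308] ang [0. 0. 0.]
xyz [ 0.3131 -0.2394  0.    ] ang [  0.    0.  -47.2]
xyz [0. 0. 0.] ang [  0.    0.  -47.3]
```

Emit:
{"method": "carry_out", "body": {"motion": [{"xyz": [-0.0005, 0.0005, 0.0025], "angular": [0, 0, 0]}, {"xyz": [-0.0005, 0.0005, 0.005], "angular": [0, 0, 0]}, {"xyz": [-0.0005, 0.0005, 0.005], "angular": [0, 0, 0]}, {"xyz": [-0.0005, 0.0005, 0.005], "angular": [0, 0, 0]}]}}

```text
clock: 40.15
position: [0.5308, -0.0503, 0.033]
ee_rot: [0.931, 0.366, 0.0, 0.0]
ft_force: [-7.4, 0.6, 16.1]
grip_width: 0.549
grasp_force: 43.0
```

Emit:
{"method": "carry_out", "body": {"motion": [{"xyz": [0, 0, 0], "angular": [0, 0, 0]}, {"xyz": [0, 0, 0], "angular": [0, 0, 0]}, {"xyz": [0, 0, 0], "angular": [0, 0, 0]}, {"xyz": [0, 0, 0], "angular": [0, 0, 0]}, {"xyz": [0, 0, -0.05], "angular": [0, 0, 0]}, {"xyz": [0, 0, -0.1], "angular": [0, 0, 0]}, {"xyz": [0, 0, -0.15], "angular": [0, 0, 0]}, {"xyz": [0, 0, -0.2], "angular": [0, 0, 0]}, {"xyz": [0, 0, -0.25], "angular": [0, 0, 0]}, {"xyz": [0, 0, -0.3], "angular": [0, 0, 0]}, {"xyz": [0, 0, -0.3], "angular": [0, 0, 0]}], "hand": 1}}

```text
clock: 41.25
position: [0.5328, -0.0501, 0.3391]
ee_rot: [0.931, 0.365, 0.005, 0.002]
ft_force: [0.0, 0.1, -0.6]
grip_width: 0.999
grasp_force: 0.0
```

Emit:
{"method": "carry_out", "body": {"motion": [{"xyz": [0.313, -0.239, 0], "angular": [0, 0, -94.5]}, {"xyz": [0.313, -0.239, 0], "angular": [0, 0, -94.5]}, {"xyz": [0.313, -0.239, 0], "angular": [0, 0, -94.5]}, {"xyz": [0.313, -0.239, 0], "angular": [0, 0, -94.5]}, {"xyz": [0.313, -0.239, 0], "angular": [0, 0, -94.5]}, {"xyz": [0.313, -0.239, 0], "angular": [0, 0, -94.5]}, {"xyz": [0.313, -0.239, 0], "angular": [0, 0, -94.5]}, {"xyz": [0.313, -0.239, 0], "angular": [0, 0, -94.5]}, {"xyz": [0.313, -0.239, 0], "angular": [0, 0, -94.5]}, {"xyz": [0.313, -0.239, 0], "angular": [0, 0, -94.5]}, {"xyz": [0.313, -0.239, 0], "angular": [0, 0, -94.5]}, {"xyz": [0.313, -0.239, 0], "angular": [0, 0, -94.5]}]}}

```text
clock: 42.45
position: [0.5977, 0.3379, 0.3312]
ee_rot: [0.362, 0.932, -0.0, -0.0]
ft_force: [0.5, -0.0, 0.2]
grip_width: 0.998
grasp_force: 0.0
```

Run:
```python
from sl import *
look('top6')
chain([(*knob(137.3),.207,137.3)])
```

```text
B exp [0.5368 0.1094] bore (np.float64(270.5), np.float64(218.71), 14) [0.5374 0.1118 0.066 ]
blue (np.float64(276.38), np.float64(219.38), 8) -95.7
yel (np.float64(271.0), np.float64(213.73), 11) -4.3
D exp [ 0.5307 -0.0505] bore None None
t 42.5 tcp [0.5977 0.3378 0.3313] phi 137.17 j7 0.09 grip 1.001 0.0 F [-0.2  0.3  0. ]
xyz [-1.000e-04  2.000e-04  1.243e-01] ang [-0.  -0.  -0.1]
```

View pics/top6c.png

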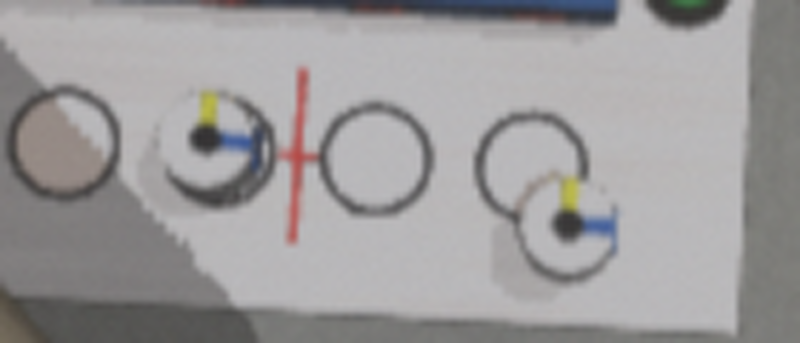

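Sleeve D has been knocked: its bore is now at crop (568,225), full picture about (334,234), with yellow still pointing to the bar. B is right. Carrying D back without turning it.

Run:
```python
from sl import *
import pickle
c=pickle.load(open('pics/top6.pkl','rb')); b=cen(c,(329,229,340,240),(0,0,0),(180,255,75)); q=ray(c,*b[:2],.066); print(b,q)
chain([(q[0],q[1],.30,132.8),(q[0],q[1],.032,132.8),(q[0],q[1],.05,132.8),(*S(0,-.12),.05,132.8)])
```

```text
(np.float64(334.18), np.float64(233.82), 11) [ 0.49702018 -0.06912427  0.066     ]
t 42.5 tcp [0.5977 0.3378 0.3313] phi 137.17 j7 0.09 grip 1.001 0.0 F [-0.2  0.3  0. ]
xyz [-0.2029 -0.3668  0.0314] ang [-0.  -0.   4.4]
xyz [0.    0.    0.268] ang [0. 0. 0.]
xyz [ 0.     0.    -0.018] ang [0. 0. 0.]
xyz [-0.0092  0.0374  0.    ] ang [0. 0. 0.]
```

Emit:
{"method": "carry_out", "body": {"motion": [{"xyz": [-0.205, -0.367, 0.031], "angular": [0, 0, 4.4]}, {"xyz": [-0.205, -0.367, 0.031], "angular": [0, 0, 4.4]}, {"xyz": [-0.205, -0.367, 0.031], "angular": [0, 0, 4.4]}, {"xyz": [-0.205, -0.367, 0.031], "angular": [0, 0, 4.4]}, {"xyz": [-0.205, -0.367, 0.031], "angular": [0, 0, 4.4]}, {"xyz": [-0.205, -0.367, 0.031], "angular": [0, 0, 4.4]}, {"xyz": [-0.205, -0.367, 0.031], "angular": [0, 0, 4.4]}, {"xyz": [-0.205, -0.367, 0.031], "angular": [0, 0, 4.4]}, {"xyz": [-0.205, -0.367, 0.031], "angular": [0, 0, 4.4]}, {"xyz": [-0.205, -0.367, 0.031], "angular": [0, 0, 4.4]}, {"xyz": [-0.205, -0.367, 0.031], "angular": [0, 0, 4.4]}]}}

```text
clock: 43.6
position: [0.4997, -0.0707, 0.301]
ee_rot: [0.401, 0.916, 0.0, 0.0]
ft_force: [-0.8, 0.6, -0.1]
grip_width: 1.002
grasp_force: 0.0
```

Run:
```python
from p import *
chain([(.4985,-.0705,.032,132.8)])
```

```text
t 43.6 tcp [ 0.4997 -0.0707  0.301 ] phi 132.72 j7 0.78 grip 1.002 0.0 F [-0.8  0.6 -0.1]
xyz [ 0.001  -0.0009  0.269 ] ang [ 0.   0.  -0.1]
```

Emit:
{"method": "carry_out", "body": {"motion": [{"xyz": [0.001, 0, 0.05], "angular": [0, 0, 0]}, {"xyz": [0.001, 0, 0.1], "angular": [0, 0, 0]}, {"xyz": [0.001, 0, 0.15], "angular": [0, 0, 0]}, {"xyz": [0.001, 0, 0.19], "angular": [0, 0, 0]}, {"xyz": [0.001, 0, 0.225], "angular": [0, 0, 0]}, {"xyz": [0.001, 0, 0.255], "angular": [0, 0, 0]}, {"xyz": [0.001, 0, 0.269], "angular": [0, 0, 0]}, {"xyz": [0.001, 0, 0.269], "angular": [0, 0, 0]}]}}

```text
clock: 44.4
position: [0.4982, -0.0688, 0.0305]
ee_rot: [0.399, 0.917, -0.0, -0.001]
ft_force: [-0.5, -0.6, -0.6]
grip_width: 1.0
grasp_force: 0.0
```

Emit:
{"method": "carry_out", "body": {"motion": [{"xyz": [0, 0, 0], "angular": [0, 0, 0]}, {"xyz": [0, 0, 0], "angular": [0, 0, 0]}, {"xyz": [0, 0, 0], "angular": [0, 0, 0]}, {"xyz": [0, 0, 0], "angular": [0, 0, 0]}, {"xyz": [0, 0, 0], "angular": [0, 0, 0]}, {"xyz": [0, 0, -0.01], "angular": [0, 0, 0]}, {"xyz": [0, 0, -0.01], "angular": [0, 0, 0]}], "hand": 0}}

```text
clock: 45.1
position: [0.5, -0.0703, 0.0435]
ee_rot: [0.399, 0.917, 0.0, 0.001]
ft_force: [0.9, -0.4, -1.5]
grip_width: 0.551
grasp_force: 41.6
```

Run:
```python
from p import *
chain([(*S(0,-.12),.043,132.8),(*S(0,-.12),.0325,132.8),(*S(0,-.12),.34,132.8),(*knob(137.3),.34,137.3)])
```

```text
t 45.1 tcp [ 0.5    -0.0703  0.0435] phi 132.93 j7 0.68 grip 0.551 41.6 F [ 0.9 -0.4 -1.5]
xyz [-0.0064  0.036   0.0006] ang [0.1 0.1 0.1]
xyz [0.     0.     0.0105] ang [0. 0. 0.]
xyz [ 0.      0.     -0.3075] ang [0. 0. 0.]
xyz [0.2394 0.3131 0.    ] ang [ 0.   0.  -4.5]
```

Emit:
{"method": "carry_out", "body": {"motion": [{"xyz": [-0.003, 0.015, 0], "angular": [0, 0, 0]}, {"xyz": [-0.0065, 0.0365, 0], "angular": [0, 0, 0]}, {"xyz": [-0.0065, 0.0365, 0], "angular": [0, 0, 0]}, {"xyz": [-0.0065, 0.0365, 0.005], "angular": [0, 0, 0]}, {"xyz": [-0.0065, 0.0365, 0.009], "angular": [0, 0, 0]}, {"xyz": [-0.0065, 0.0365, 0.009], "angular": [0, 0, 0]}, {"xyz": [-0.0065, 0.0365, 0.009], "angular": [0, 0, 0]}]}}

```text
clock: 45.8
position: [0.53, -0.0501, 0.0335]
ee_rot: [0.399, 0.917, -0.0, 0.0]
ft_force: [-5.4, 2.7, 12.0]
grip_width: 0.553
grasp_force: 43.2
```

Emit:
{"method": "carry_out", "body": {"motion": [{"xyz": [0, 0, 0], "angular": [0, 0, 0]}, {"xyz": [0, 0, 0], "angular": [0, 0, 0]}, {"xyz": [0, 0, 0], "angular": [0, 0, 0]}, {"xyz": [0, 0, 0], "angular": [0, 0, 0]}, {"xyz": [0, 0, -0.05], "angular": [0, 0, 0]}, {"xyz": [0, 0, -0.1], "angular": [0, 0, 0]}, {"xyz": [0, 0, -0.15], "angular": [0, 0, 0]}, {"xyz": [0, 0, -0.2], "angular": [0, 0, 0]}, {"xyz": [0, 0, -0.25], "angular": [0, 0, 0]}, {"xyz": [0, 0, -0.3], "angular": [0, 0, 0]}, {"xyz": [0, 0, -0.3], "angular": [0, 0, 0]}], "hand": 1}}

```text
clock: 46.9
position: [0.5322, -0.0499, 0.34]
ee_rot: [0.399, 0.917, 0.001, 0.005]
ft_force: [0.2, -0.3, -0.7]
grip_width: 0.999
grasp_force: 0.0
```

Emit:
{"method": "carry_out", "body": {"motion": [{"xyz": [0.239, 0.313, 0], "angular": [0, 0, -4.5]}, {"xyz": [0.239, 0.313, 0], "angular": [0, 0, -4.5]}, {"xyz": [0.239, 0.313, 0], "angular": [0, 0, -4.5]}, {"xyz": [0.239, 0.313, 0], "angular": [0, 0, -4.5]}, {"xyz": [0.239, 0.313, 0], "angular": [0, 0, -4.5]}, {"xyz": [0.239, 0.313, 0], "angular": [0, 0, -4.5]}, {"xyz": [0.239, 0.313, 0], "angular": [0, 0, -4.5]}, {"xyz": [0.239, 0.313, 0], "angular": [0, 0, -4.5]}, {"xyz": [0.239, 0.313, 0], "angular": [0, 0, -4.5]}, {"xyz": [0.239, 0.313, 0], "angular": [0, 0, -4.5]}, {"xyz": [0.239, 0.313, 0], "angular": [0, 0, -4.5]}]}}

```text
clock: 48.0
position: [0.5969, 0.337, 0.3327]
ee_rot: [0.364, 0.932, -0.0, 0.0]
ft_force: [-0.2, -0.4, 0.4]
grip_width: 1.001
grasp_force: 0.0
```

Run:
```python
from sl import *
look('top7')
chain([(*knob(137.3),.207,137.3)])
```

```text
B exp [0.5368 0.1094] bore (np.float64(270.5), np.float64(218.71), 14) [0.5374 0.1118 0.066 ]
blue (np.float64(276.38), np.float64(219.38), 8) -95.7
yel (np.float64(271.18), np.float64(213.91), 11) -6.6
D exp [ 0.5307 -0.0505] bore (np.float64(326.5), np.float64(222.5), 12) [ 0.5289 -0.0469  0.066 ]
blue (np.float64(332.0), np.float64(223.0), 5) -94.4
yel (np.float64(326.56), np.float64(217.78), 9) 0.1
t 48.05 tcp [0.5971 0.3365 0.333 ] phi 137.32 j7 0.09 grip 1.0 0.0 F [ 0.2  0.4 -0.6]
xyz [0.0005 0.0015 0.126 ] ang [-0.   0.1  0. ]
```

View pics/top7c.png

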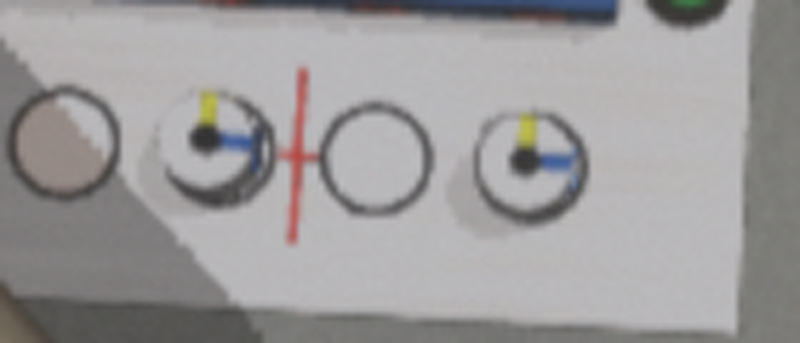

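Both sleeves are on their spots with yellow to the bar: bores at (270.5,218.7) and (326.5,222.5), angles within about 5° of square. Lamp back to the cross.

Emit:
{"method": "carry_out", "body": {"motion": [{"xyz": [0, 0.001, 0.045], "angular": [0, 0, 0]}, {"xyz": [0, 0.001, 0.085], "angular": [0, 0, 0]}, {"xyz": [0, 0.001, 0.11], "angular": [0, 0, 0]}, {"xyz": [0, 0.001, 0.125], "angular": [0, 0, 0]}, {"xyz": [0, 0.001, 0.125], "angular": [0, 0, 0]}, {"xyz": [0, 0.001, 0.125], "angular": [0, 0, 0]}]}}

```text
clock: 48.65
position: [0.5978, 0.3385, 0.2094]
ee_rot: [0.363, 0.932, 0.001, 0.001]
ft_force: [-0.6, 0.1, 1.1]
grip_width: 1.002
grasp_force: 0.0
```

Emit:
{"method": "carry_out", "body": {"motion": [{"xyz": [0, 0, 0], "angular": [0, 0, 0]}, {"xyz": [0, 0, 0], "angular": [0, 0, 0]}, {"xyz": [0, 0, 0], "angular": [0, 0, 0]}, {"xyz": [0, 0, 0], "angular": [0, 0, 0]}, {"xyz": [0, 0, 0], "angular": [0, 0, 0]}, {"xyz": [0, 0, 0], "angular": [0, 0, 0]}], "hand": 0, "grip_force": 30}}

```text
clock: 49.25
position: [0.5973, 0.339, 0.2082]
ee_rot: [0.363, 0.932, 0.0, 0.0]
ft_force: [-0.0, 0.3, 2.4]
grip_width: 0.25
grasp_force: 29.8
```

Emit:
{"method": "carry_out", "body": {"motion": [{"xyz": [-0.0014, -0.021, 0], "angular": [0, 0, -7.8]}, {"xyz": [-0.0057, -0.0415, 0], "angular": [0, 0, -15.5]}, {"xyz": [-0.0127, -0.0614, 0], "angular": [0, 0, -23.3]}, {"xyz": [-0.0223, -0.08, 0], "angular": [0, 0, -31.1]}, {"xyz": [-0.0343, -0.0973, 0], "angular": [0, 0, -38.9]}, {"xyz": [-0.0486, -0.1127, 0], "angular": [0, 0, -46.6]}, {"xyz": [-0.0648, -0.126, 0], "angular": [0, 0, -54.4]}, {"xyz": [-0.0827, -0.1371, 0], "angular": [0, 0, -62.2]}, {"xyz": [-0.1019, -0.1456, 0], "angular": [0, 0, -70]}, {"xyz": [-0.1221, -0.1515, 0], "angular": [0, 0, -77.7]}, {"xyz": [-0.1428, -0.1545, 0], "angular": [0, 0, -85.5]}, {"xyz": [-0.1428, -0.1545, 0], "angular": [0, 0, -85.5]}]}}

```text
clock: 50.45
position: [0.599, 0.1239, 0.2081]
ee_rot: [-0.366, 0.931, -0.001, -0.001]
ft_force: [-5.9, -9.8, 9.5]
grip_width: 0.241
grasp_force: 32.0
```

Emit:
{"method": "carry_out", "body": {"motion": [{"xyz": [0, 0, 0], "angular": [0, 0, 0]}, {"xyz": [0, 0, 0], "angular": [0, 0, 0]}, {"xyz": [0, 0, 0], "angular": [0, 0, 0]}, {"xyz": [0, 0, 0], "angular": [0, 0, 0]}, {"xyz": [0, 0, -0.04], "angular": [0, 0, 0]}, {"xyz": [0, 0, -0.08], "angular": [0, 0, 0]}, {"xyz": [0, 0, -0.12], "angular": [0, 0, 0]}, {"xyz": [0, 0, -0.12], "angular": [0, 0, 0]}], "hand": 1}}

```text
clock: 51.25
position: [0.5991, 0.13, 0.3335]
ee_rot: [-0.366, 0.93, -0.001, 0.004]
ft_force: [-0.1, -0.3, -0.5]
grip_width: 1.001
grasp_force: 0.0
```

Emit:
{"method": "carry_out", "body": {"motion": [{"xyz": [0.154, -0.208, 0.03], "angular": [0, 0, 73]}, {"xyz": [0.154, -0.208, 0.03], "angular": [0, 0, 73]}, {"xyz": [0.154, -0.208, 0.03], "angular": [0, 0, 73]}, {"xyz": [0.154, -0.208, 0.03], "angular": [0, 0, 73]}, {"xyz": [0.154, -0.208, 0.03], "angular": [0, 0, 73]}, {"xyz": [0.154, -0.208, 0.03], "angular": [0, 0, 73]}, {"xyz": [0.154, -0.208, 0.03], "angular": [0, 0, 73]}, {"xyz": [0.154, -0.208, 0.03], "angular": [0, 0, 73]}, {"xyz": [0.154, -0.208, 0.03], "angular": [0, 0, 73]}, {"xyz": [0.154, -0.208, 0.03], "angular": [0, 0, 73]}], "hand": 0}}

```text
clock: 52.25
position: [0.6267, -0.1284, 0.2974]
ee_rot: [0.26, 0.966, -0.0, -0.0]
ft_force: [0.4, -0.4, -0.2]
grip_width: 0.002
grasp_force: 0.0
```

Run:
```python
from p import *
chain([(.6285,-.129,.045,150)])
c=shot('side','side8'); im=c['img']
cv2.imwrite('pics/crop8.png',cv2.resize(im[180:360,150:370],(733,600),interpolation=cv2.INTER_CUBIC)[:,:,::-1])
```

```text
t 52.25 tcp [ 0.6267 -0.1284  0.2974] phi 149.9 j7 1.04 grip 0.002 0.0 F [ 0.4 -0.4 -0.2]
xyz [-0.0019  0.0004  0.2524] ang [-0.  -0.  -0.1]
```

View pics/crop8.png

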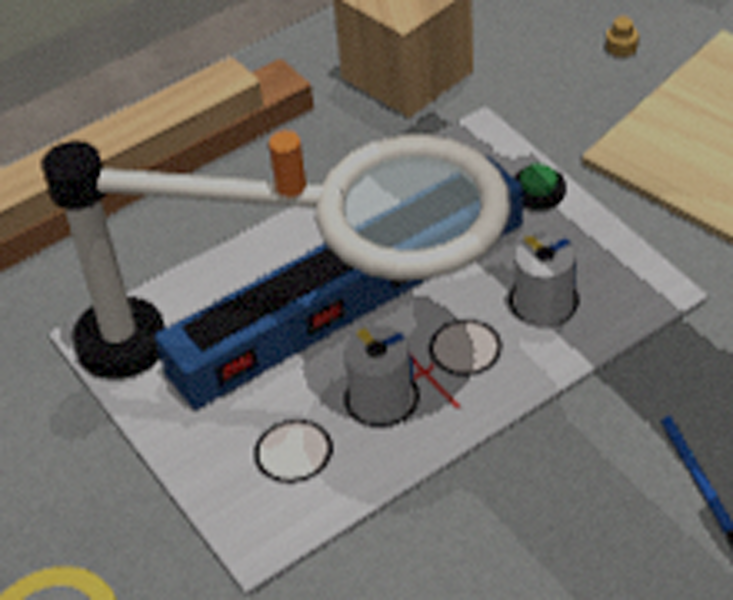

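The lens is over the cross as before (crop (413,205)), and both sleeves are on their spots with yellow to the bar. Pressing.

Emit:
{"method": "carry_out", "body": {"motion": [{"xyz": [-0.001, 0.0005, 0.05], "angular": [0, 0, 0]}, {"xyz": [-0.001, 0.0005, 0.1], "angular": [0, 0, 0]}, {"xyz": [-0.001, 0.0005, 0.15], "angular": [0, 0, 0]}, {"xyz": [-0.001, 0.0005, 0.19], "angular": [0, 0, 0]}, {"xyz": [-0.001, 0.0005, 0.22], "angular": [0, 0, 0]}, {"xyz": [-0.001, 0.0005, 0.245], "angular": [0, 0, 0]}, {"xyz": [-0.001, 0.0005, 0.258], "angular": [0, 0, 0]}, {"xyz": [-0.001, 0.0005, 0.258], "angular": [0, 0, 0]}]}}

```text
clock: 53.1
position: [0.6268, -0.1286, 0.0381]
ee_rot: [0.259, 0.966, -0.0, -0.001]
ft_force: [-0.3, -0.3, -0.2]
grip_width: -0.001
grasp_force: 0.0
```

Emit:
{"method": "carry_out", "body": {"motion": [{"xyz": [0, 0, 0.003], "angular": [0, 0, 0]}, {"xyz": [0, 0, 0.006], "angular": [0, 0, 0]}, {"xyz": [0, 0, 0.009], "angular": [0, 0, 0]}, {"xyz": [0, 0, 0.012], "angular": [0, 0, 0]}, {"xyz": [0, 0, 0.014], "angular": [0, 0, 0]}, {"xyz": [0, 0, 0.014], "angular": [0, 0, 0]}]}}

```text
clock: 53.7
position: [0.6284, -0.1289, 0.0262]
ee_rot: [0.259, 0.966, 0.0, 0.001]
ft_force: [1.4, -0.5, 3.8]
grip_width: 0.002
grasp_force: 1.8
```

Emit:
{"method": "carry_out", "body": {"motion": [{"xyz": [0, 0, 0.001], "angular": [0, 0, 0]}, {"xyz": [0, 0, 0.002], "angular": [0, 0, 0]}, {"xyz": [0, 0, 0.003], "angular": [0, 0, 0]}, {"xyz": [0, 0, 0.0045], "angular": [0, 0, 0]}, {"xyz": [0, 0, 0.0045], "angular": [0, 0, 0]}]}}

```text
clock: 54.2
position: [0.6286, -0.1289, 0.0239]
ee_rot: [0.259, 0.966, -0.0, 0.001]
ft_force: [-7.8, 0.1, 25.9]
grip_width: 0.0
grasp_force: 12.2
```

Fully down. Retracting clear.

Emit:
{"method": "carry_out", "body": {"motion": [{"xyz": [0, 0, -0.02], "angular": [0, 0, 0]}, {"xyz": [0, 0, -0.06], "angular": [0, 0, 0]}, {"xyz": [0, 0, -0.11], "angular": [0, 0, 0]}, {"xyz": [0, 0, -0.16], "angular": [0, 0, 0]}, {"xyz": [0, 0, -0.21], "angular": [0, 0, 0]}, {"xyz": [0, 0, -0.26], "angular": [0, 0, 0]}, {"xyz": [0, 0, -0.26], "angular": [0, 0, 0]}, {"xyz": [0, 0, -0.26], "angular": [0, 0, 0]}]}}

```text
clock: 55.0
position: [0.628, -0.1287, 0.2818]
ee_rot: [0.259, 0.966, -0.0, 0.001]
ft_force: [-0.7, 0.2, -1.5]
grip_width: -0.003
grasp_force: 0.0
```

Run:
```python
from p import *
chain([])
c=shot('side','side9'); im=c['img']
cv2.imwrite('pics/crop9.png',cv2.resize(im[180:360,150:370],(733,600),interpolation=cv2.INTER_CUBIC)[:,:,::-1])
```

```text
t 55.0 tcp [ 0.628  -0.1287  0.2818] phi 149.95 j7 1.04 grip -0.003 0.0 F [-0.7  0.2 -1.5]
```

View pics/crop9.png

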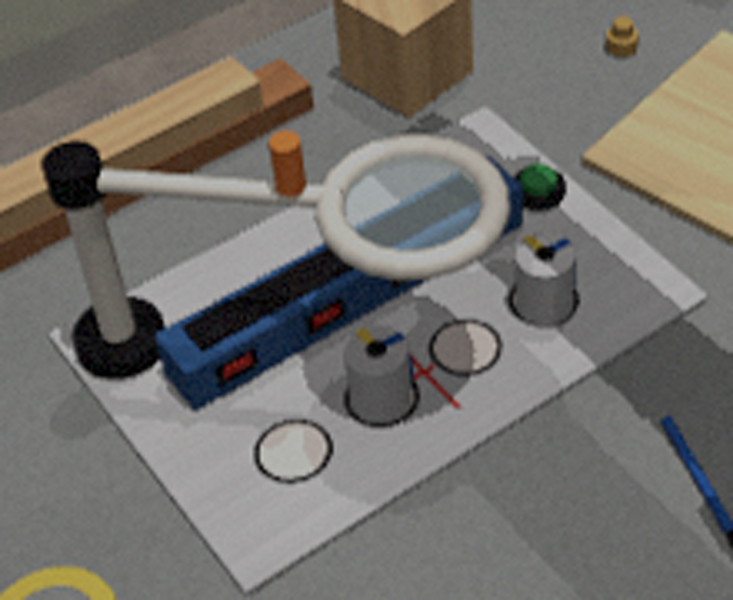

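Final state is as wanted: sleeves at crop (378,350) and (545,255) with yellow to the bar, lens over the cross, button up, arm clear.

```bash
python3 -c "
from workcell import *
print(hand_in())"
```

```text
the job is handed in; nothing more can be done
None
```

Both reading passes are done and the job is handed in at about 55 s: two sleeves were present, one was knocked off its spot during the yellow pass and put back, and the last pictures show both yellow to the reader bar, the lens over the cross and the button up; `hand_in()` gave no verdict.

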